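File the amber jars into the hooded rack

ROBOT

A 6-joint arm with a two-finger parallel gripper is mounted at the origin on the work surface. World frame = base frame: x ahead of the robot, y to its left, z up, the work surface at z = 0. Lengths are in m, angles in degrees, forces in N, time in s.
With the tool pointing down it reaches from about 0.25 to 0.725 m from the base axis. Payload 9.7 kg.
Tool frame: the origin (TCP) lies on the centre line of the jaws, within the pads' length; the fingertips stand 19 mm ahead of it and the grasp point (between the pads) is the TCP; z points along the fingers, y is the direction in which the jaws open and shut (so a half turn about z gives the same grasp; the last joint's range is limited). The gripper opens to 85 mm and grips with 20 to 120 N. Pads are 22 mm wide; open, the fingers measure 114 mm over their backs; the gripper's body (76 mm by 85 mm) begins 54 mm behind the grasp point. The pads swing forward as they close: fully open they stand 13 mm farther back than shut.
Start: joints at [68.182, 4.979, 10.078, 95.1, 0, 90], TCP at [0.204, 0.511, 0.25] pointing down, gripper open.
Joint ranges: [-179.16, 179.16], [-48.56, 103.87], [-65.8, 70.77], [-126.05, 130.52], [-82.76, 87.17], [-180, 180]. Speed limits (degrees/s): [127.2, 127.2, 147.25, 180, 180, 180].

INTERFACE

Orientations are given as [roll, pitch, yaw] about the fixed x, y, z axes, in that order (R = Rz(yaw) Ry(pitch) Rx(roll)).
In Python, from workcell import bot gives the robot as it stands.
- The arm moves only by the tool servo_tool, never from a script. Its argument "motion" is a list that holds one entry, the list of rows, each a list of 6 numbers: the shift along the tool's x, y, z in mm, then the turn, a rotation vector about the tool's x, y, z in rad. A call has 1 to 5 rows; each row shifts and turns the commanded pose from where the row before left it, along the tool's axes as they then stand; what a row does not reach is not made up. A row lasts 1/10 s, in which the tool goes at most 50 mm and 8.59 degrees, less where a joint would pass 70% of its speed; a pose out of reach is approached as far as the arm can. A call is refused whole if a number of a shift passes 50 or a number of a turn 0.15, either way. A call with a gripper value outside its range is refused whole. "gripper" is the finger opening in mm, from 0 to 85.4, set as the call begins (left out, the last holds). The fingers move at their own pace and stop on an object; "newtons" is the grip in N (left out, the last holds). Time passes only in rows, so rows that do not move let the fingers close. It gives the time, the measured TCP pose, the force and the opening at its end, in the units of the state.
- bot.get_obs(): the state, without advancing time (a new reading comes with each control period).
- bot.camera(name): name is "scene" or "top" or "wrist"; returns a dict with "color" (420x560x3 uint8, red, green, blue), "fx", "fy", "cx", "cy" (pixels), "R" (3x3) and "t" (3): a world point X has camera coordinates R X + t. Camera axes: x right, y down, z forward; pixel columns grow to the right and rows downward; lengths in m; the calibration is good to about 2 mm. A picture is of the moment at which its call begins. There is no depth.
- bot.job_done(): hands the job in, once; it reports no verdict.
Trained networks look in a picture, given as the dict that the camera call returned (one of the last four; its "shot" number tells which), for a name from the list of things; names that differ only in an ending like _2 or _b are one class to them, and where a whole thing is asked for, a point or a joint stands for the part that bears it (a point fixed in the world has none). Each returns a list of dicts, best first, with "confidence" (0 to 1); they miss things now and then, are a little off and sometimes report something else, mostly with a low value. They report only what shows in the picture. A call takes as long as a camera call.
- bot.look_for(picture, label): "rect" ([left, top, width, height] in pixels, round what is visible of it).
The state is a dict: "time": time; "q": joint angles; "qd": joint speeds; "joint_efforts": joint torques, N m; "ee_pos": TCP position; "tcp_rot": TCP orientation; "wrist_force": force on the tool from outside, world axes, zero at the start; "torque": the same for the moment, N m; "opening": finger opening in m.
Only numpy, scipy, OpenCV 4.12 (cv2) and the standard library are available. Lean on these libraries where they do the work, as an engineer would, in place of code of your own. Each camera call takes 0.05 s, during which the arm holds its last target.

TASK

Put the three amber jars away in the jar rack: slide them one after another through the open mouth between the guide rails, so that they stand upright in single file, touching one another, with the foremost snug against the sliding end stop. Push gently, by feel, so that the end stop is not shifted from where it is set, do not knock the rack, keep the jars upright, and leave the other things on the bench where they are.

Things in the scene. Friction and masses are not known exactly. Their poses are not given: they have to be found in the camera images.
- jar_a: amber glass screw-top jar with a white cap and a paper label, 90 mm tall: a round body 60 mm in diameter with straight sides from 5 to 57 mm up, a short shoulder, then the cap, 53 mm across, from 74 to 90 mm, 0.14 to 0.28 kg; origin at the centre of its underside, z up along its axis. The three jars are alike and may go in in any order
- jar_b: amber glass screw-top jar with a white cap and a paper label, 90 mm tall: a round body 60 mm in diameter with straight sides from 5 to 57 mm up, a short shoulder, then the cap, 53 mm across, from 74 to 90 mm, 0.14 to 0.28 kg; origin at the centre of its underside, z up along its axis. The three jars are alike and may go in in any order
- jar_c: amber glass screw-top jar with a white cap and a paper label, 90 mm tall: a round body 60 mm in diameter with straight sides from 5 to 57 mm up, a short shoulder, then the cap, 53 mm across, from 74 to 90 mm, 0.14 to 0.28 kg; origin at the centre of its underside, z up along its axis. The three jars are alike and may go in in any order
- lane: jar rack fixed to the bench: two parallel steel guide rails, 30 mm high, 6 mm thick, with a 64 mm wide channel between; no floor, jars slide on the bench itself. Origin on the bench on the channel's centre line; y runs along the channel towards the open mouth, x across. Rails are straight from y = -60 to 250 mm, then flare out to 288 mm. Four hood posts at x = +-88 mm, y = -40 and 195 mm
- mouth (a point): centre of the rack's open mouth at bench height, 285 mm along lane y from the lane's origin, where the rails have flared to about 82 mm clear width
- hood_edge (a point): middle of the lower edge, on the mouth side, of the clear dust hood over the channel (lane y -50 to 210 mm, 190 mm wide, underside 140 mm and top 150 mm above the bench, this edge bordered in aluminium). With the row home the last jar's near side is 10 to 30 mm beneath it: an upright gripper hits the hood first, so lean the tool about 40 degrees, wrist back towards the mouth side
- stop_face (a point): middle of the mouth-side face of the sliding end stop, an aluminium plate 54 mm wide and 47 mm high closing the channel's inner end. 24.5 mm above the bench, on the centre line, set 0 to 20 mm along lane y; axes as the lane's. Friction holds it; it gives way along the channel at about 14 N. Sliding three jars along takes about 2 to 7 N besides
- meas_cup: bystander: steel measuring cup, 64 mm across, 45 mm tall, short flat handle to its +y reaching 65 mm from the axis; origin at the centre of its underside
- cap: bystander: loose white jar cap lying flat among the jars, 56 mm across, 12 mm high; origin at the centre of its underside
- white_tub: bystander: small white tub, 52 mm across, 60 mm tall; origin at the centre of its underside
- steel_bowl: bystander: steel bowl, 110 mm across, 50 mm tall, beside the rack; origin at the centre of its underside
- spoon: bystander: steel spoon lying on the bench, 150 mm long, under 25 mm high; its origin is near its middle, x along it

How it is judged (in metres and radians):
On the way, in this order (a step that is already met when the one before it is completed fails the run):
1. the first jar stands alone between the rails ((((y of jar_a in the frame of lane below 0.25 m and x of jar_a in the frame of lane between -0.008 and 0.008 m) and not (y of jar_b in the frame of lane below 0.25 m and x of jar_b in the frame of lane between -0.008 and 0.008 m) and not (y of jar_c in the frame of lane below 0.25 m and x of jar_c in the frame of lane between -0.008 and 0.008 m)) or (not (y of jar_a in the frame of lane below 0.25 m and x of jar_a in the frame of lane between -0.008 and 0.008 m) and (y of jar_b in the frame of lane below 0.25 m and x of jar_b in the frame of lane between -0.008 and 0.008 m) and not (y of jar_c in the frame of lane below 0.25 m and x of jar_c in the frame of lane between -0.008 and 0.008 m)) or (not (y of jar_a in the frame of lane below 0.25 m and x of jar_a in the frame of lane between -0.008 and 0.008 m) and not (y of jar_b in the frame of lane below 0.25 m and x of jar_b in the frame of lane between -0.008 and 0.008 m) and (y of jar_c in the frame of lane below 0.25 m and x of jar_c in the frame of lane between -0.008 and 0.008 m)))), for 0.1 s.
2. two of the jars stand between the rails (((not (y of jar_a in the frame of lane below 0.25 m and x of jar_a in the frame of lane between -0.008 and 0.008 m) and (y of jar_b in the frame of lane below 0.25 m and x of jar_b in the frame of lane between -0.008 and 0.008 m) and (y of jar_c in the frame of lane below 0.25 m and x of jar_c in the frame of lane between -0.008 and 0.008 m)) or ((y of jar_a in the frame of lane below 0.25 m and x of jar_a in the frame of lane between -0.008 and 0.008 m) and not (y of jar_b in the frame of lane below 0.25 m and x of jar_b in the frame of lane between -0.008 and 0.008 m) and (y of jar_c in the frame of lane below 0.25 m and x of jar_c in the frame of lane between -0.008 and 0.008 m)) or ((y of jar_a in the frame of lane below 0.25 m and x of jar_a in the frame of lane between -0.008 and 0.008 m) and (y of jar_b in the frame of lane below 0.25 m and x of jar_b in the frame of lane between -0.008 and 0.008 m) and not (y of jar_c in the frame of lane below 0.25 m and x of jar_c in the frame of lane between -0.008 and 0.008 m)))), for 0.1 s.
At the end, for the whole second after the job is handed in: All three jars stand upright (0.1 rad), at rest, between the rails (8 mm of the centre line), closed up against the end stop: no jar centre over 154 mm from its face (three touching jars give 150 mm); the stop is within 5 mm of where it was set (y of jar_a in the frame of stop_face between 0.02 and 0.154 m and x of jar_a in the frame of lane between -0.008 and 0.008 m and angle between each of jar_a, jar_b, jar_c's own z axis and vertical below 0.1 rad and height (world z) of each of jar_a, jar_b, jar_c below 0.008 m and linear speed of each of jar_a, jar_b, jar_c below 0.02 m/s and y of jar_b in the frame of stop_face between 0.02 and 0.154 m and x of jar_b in the frame of lane between -0.008 and 0.008 m and y of jar_c in the frame of stop_face between 0.02 and 0.154 m and x of jar_c in the frame of lane between -0.008 and 0.008 m and distance of stop_face from where it was at the start of the episode below 0.005 m).
It fails at once if a jar is tipped more than 0.6 rad (angle between any of jar_a, jar_b, jar_c's own z axis and vertical above 0.6 rad).
It fails at once if the end stop is shifted more than 10 mm (distance of stop_face from where it was at the start of the episode above 0.01 m).
It fails at once if the robot knocks the rack or its hood with more than 25 N (contact force between any of the arm, the fingers and lane above 25 N).
It fails at once if a bystander is moved more than 25 mm or tipped over (distance of any of meas_cup, cap, white_tub, steel_bowl, spoon from where it was at the start of the episode above 0.025 m or angle between any of meas_cup, cap, white_tub, steel_bowl's own z axis and vertical above 0.5 rad).
It also fails if it takes over 72 s, if anything falls off the work surface, if the arm or the gripper's body presses on something with over 40 N, if the wrist force passes 120 N, or if a joint passes its speed limit or range.

## Working session

There is one attempt and no reset: what is moved stays moved. The work goes in short steps, Python scripts to look and compute and a tool call to move; the robot and the scene stay as the last step left them, time stands still between calls to the robot, and variables do not carry over. Pictures are saved under pics/ and viewed, and the job is handed in when it is done.

Besides the shell and the picture viewer there is one more tool, called after "Emit:" as name(argument=value, ...) on one line, values as JSON. servo_tool: Moves the arm, as the interface text tells. Its arguments: {"type":"object","properties":{"motion":{"type":"array","items":{"type":"array","items":{"type":"array","items":{"type":"number"}}}},"gripper":{"type":"number"},"newtons":{"type":"number"}},"required":["motion"]}

```bash
ls; mkdir -p pics
python3 - <<'E'
from workcell import bot
import cv2
o=bot.get_obs(); print({k:o[k] for k in('time','ee_pos','tcp_rot','wrist_force','opening')})
for n in('scene','top'):
    p=bot.camera(n); cv2.imwrite(f'pics/{n}0.png',p['color'][:,:,::-1])
    print(n,p['fx'],p['cx'],p['cy'],p['R'],p['t'])
    for l in('jar_a','lane','mouth','hood_edge','stop_face','meas_cup','cap','white_tub','steel_bowl','spoon'):
        print(l,[( [round(float(v)) for v in d['rect']],round(d['confidence'],2)) for d in bot.look_for(p,l)][:4])
print(bot.get_obs()['time'])
E
```

```text
pics
{'time': 0.0, 'ee_pos': array([0.2043327 , 0.51040142, 0.24957574]), 'tcp_rot': array([-1.79922062e+02, -1.88115560e-04,  1.58182561e+02]), 'wrist_force': array([0.87546412, 0.14411484, 0.4540111 ]), 'opening': 0.08572936735505207}
scene 397.1829036949813 281.1723034625403 205.1153067031301 [[ 0.99508571  0.09682859  0.02070374]
 [ 0.08189354 -0.68727452 -0.72176671]
 [-0.0556585   0.71991524 -0.6918267 ]] [-0.46977863  0.07233015  0.9896277 ]
jar_a [([329, 168, 24, 34], 0.97), ([282, 134, 24, 38], 0.8), ([318, 135, 27, 33], 0.62)]
lane [([258, 222, 120, 172], 0.77), ([222, 256, 26, 33], 0.23)]
mouth [([259, 224, 117, 173], 0.88)]
hood_edge [([258, 223, 118, 175], 0.92)]
stop_face [([301, 347, 24, 42], 0.73)]
meas_cup [([277, 164, 25, 35], 0.64), ([298, 172, 23, 16], 0.38)]
cap [([299, 170, 24, 16], 0.49)]
white_tub [([224, 257, 25, 32], 0.65)]
steel_bowl [([178, 310, 58, 59], 0.89)]
spoon [([232, 227, 47, 20], 0.94)]
top 463.21106248398127 288.6745626103264 213.8403611340201 [[-0.02712942 -0.9996297   0.00210916]
 [-0.99716837  0.02691446 -0.07022005]
 [ 0.07013728 -0.00400822 -0.9975293 ]] [0.05777244 0.49116272 1.10933285]
jar_a [([201, 152, 31, 30], 0.9), ([145, 211, 33, 30], 0.88), ([138, 163, 35, 27], 0.72)]
lane [([295, 130, 161, 92], 0.73)]
mouth [([294, 130, 159, 96], 0.92)]
hood_edge [([292, 125, 158, 99], 0.79)]
stop_face []
meas_cup [([193, 216, 37, 24], 0.64), ([200, 151, 30, 31], 0.63), ([285, 216, 24, 63], 0.25)]
cap [([183, 192, 24, 23], 0.79)]
white_tub [([340, 249, 23, 19], 0.94)]
steel_bowl [([399, 245, 47, 46], 0.68)]
spoon [([285, 217, 21, 60], 0.64)]
1.1
```

Run:
```python
import cv2
for n in('scene','top'):
    i=cv2.imread(f'pics/{n}0.png')
    c=i[110:400,160:420] if n=='scene' else i[110:310,110:480]
    k=2.0
    cv2.imwrite(f'pics/{n}0z.png',cv2.resize(c,None,fx=k,fy=k,interpolation=cv2.INTER_CUBIC))
```

```text
(no output)
```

View pics/scene0z.png

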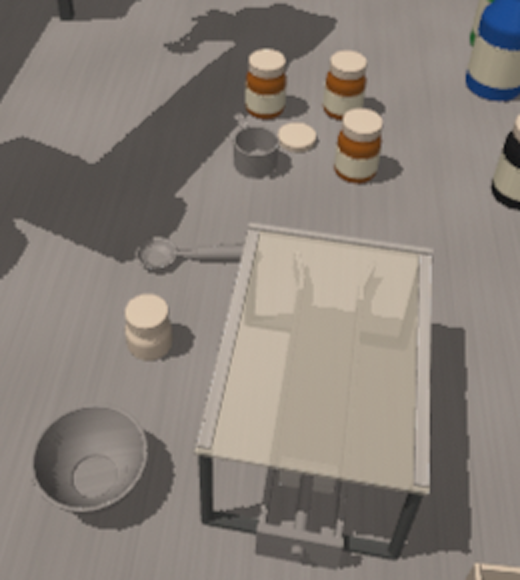

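View pics/top0z.png

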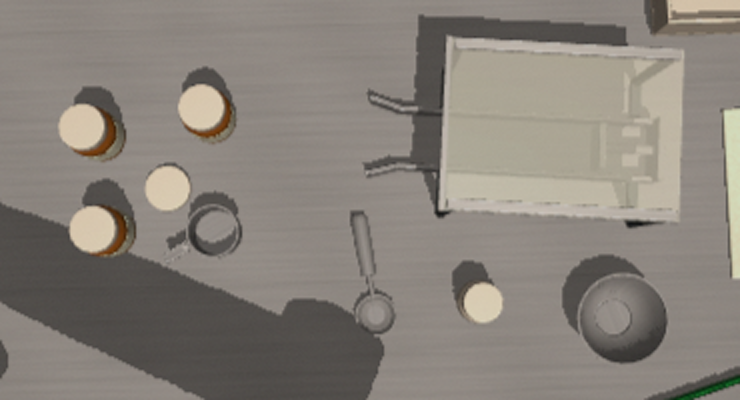

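View pics/top0.png

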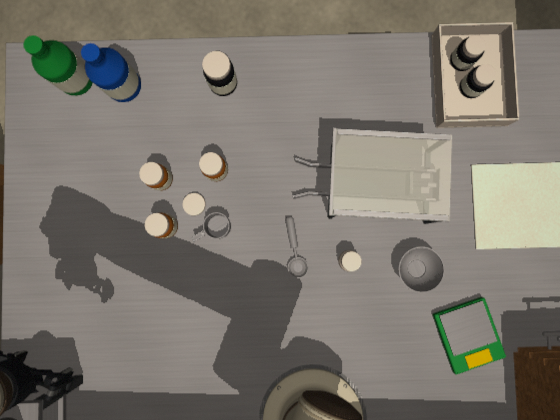

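```bash
cat > h.py <<'E'
import numpy as np
def bp(p,u,v,z):
    R=np.array(p['R']);t=np.array(p['t'])
    d=R.T@np.array([(u-p['cx'])/p['fx'],(v-p['cy'])/p['fy'],1]);c=-R.T@t
    return c+d*(z-c[2])/d[2]
def proj(p,X):
    c=np.array(p['R'])@np.array(X)+p['t'];return np.array([p['fx']*c[0]/c[2]+p['cx'],p['fy']*c[1]/c[2]+p['cy']])
E
python3 - <<'E'
from workcell import bot
import pickle
from h import *
p=bot.camera('top');pickle.dump(p,open('top.pkl','wb'))
s=bot.camera('scene');pickle.dump(s,open('scene.pkl','wb'))
Z=lambda u,v,z:bp(p,u/2+110,v/2+110,z).round(4)
for n,u,v,z in[('jA',82,128,.09),('jB',204,110,.09),('jC',93,230,.09),('cap',167,188,.012),('cup',214,231,.045),('hood ul',447,37,.15),('ur',684,50,.15),('lr',680,221,.15),('ll',438,210,.15),('flareU',369,95,.03),('flareL',365,170,.03),('spoonend',355,214,.01),('tub',482,302,.06),('railU right',600,120,.03),('railLright',600,172,.03)]:print(n,Z(u,v,z))
S=lambda u,v,z:bp(s,u/2+160,v/2+110,z).round(4)
for n,u,v,z in[('jA',266,62,.09),('jB',347,62,.09),('jC',362,123,.09),('cap',297,135,.012),('cup',257,138,.045),('h1',250,227,.15),('h2',433,250,.15),('h3',428,490,.15),('h4',203,452,.15)]:print('s',n,S(u,v,z))
E
```

```text
jA [0.5872 0.357  0.09  ]
jB [0.6043 0.2173 0.09  ]
jC [0.4701 0.3453 0.09  ]
cap [0.5233 0.2765 0.012 ]
cup [0.4675 0.2149 0.045 ]
hood ul [ 0.6664 -0.0574  0.15  ]
ur [ 0.6453 -0.3143  0.15  ]
lr [ 0.4596 -0.3004  0.15  ]
ll [ 0.4784 -0.0414  0.15  ]
flareU [0.6282 0.0267 0.03  ]
flareL [0.5369 0.0341 0.03  ]
spoonend [0.4854 0.0475 0.01  ]
tub [ 0.3758 -0.0971  0.06  ]
railU right [ 0.5901 -0.2521  0.03  ]
railLright [ 0.5269 -0.2492  0.03  ]
s jA [0.4718 0.3353 0.09  ]
s jB [0.588  0.3501 0.09  ]
s jC [0.608 0.212 0.09 ]
s cap [0.5248 0.2712 0.012 ]
s cup [0.4701 0.2182 0.045 ]
s h1 [ 0.4818 -0.0503  0.15  ]
s h2 [ 0.669  -0.0607  0.15  ]
s h3 [ 0.6459 -0.3168  0.15  ]
s h4 [ 0.4667 -0.304   0.15  ]
```

Run:
```python
from workcell import bot
import cv2,pickle
from h import *
from scipy.spatial.transform import Rotation as Ro
p=bot.camera('wrist'); cv2.imwrite('pics/w0.png',p['color'][:,:,::-1])
o=bot.get_obs()
R=Ro.from_euler('xyz',o['tcp_rot'],degrees=True).as_matrix()
c=-np.array(p['R']).T@p['t']
print('cam in tool',R.T@(c-o['ee_pos']),'axes',(np.array(p['R'])@R).round(3),p['fx'],p['cx'],p['cy'],o['time'])
```

```text
cam in tool [ 0.08563176 -0.00038342 -0.12399283] axes [[ 0.     1.    -0.   ]
 [-0.945  0.    -0.327]
 [-0.327  0.     0.945]] 339.0142782354519 283.61684264202415 213.14481549173783 1.25
```

View pics/w0.png

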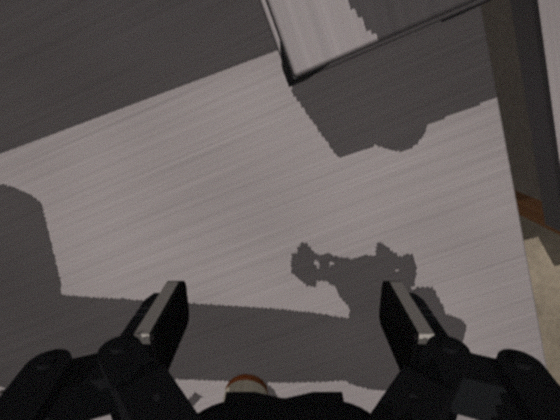

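```bash
cat >> h.py <<'E'
from scipy.spatial.transform import Rotation as Ro
PSI=-4.5
def targetR(lean,psi=None):
    psi=np.radians(PSI if psi is None else psi);L=np.radians(lean)
    lx=np.array([np.cos(psi),np.sin(psi),0]);d=np.array([-np.sin(psi),np.cos(psi),0]);u=np.array([0,0,1.])
    z=-d*np.sin(L)-u*np.cos(L); y=lx; x=np.cross(y,z)
    return np.c_[x,y,z]
def plan(o,pos,lean,psi=None,tmax=45,amax=.145,n=None):
    R0=Ro.from_euler('xyz',o['tcp_rot'],degrees=True).as_matrix();p0=np.array(o['ee_pos'])
    R1=targetR(lean,psi);pos=np.array(pos)
    w=Ro.from_matrix(R0.T@R1).as_rotvec();dp=pos-p0
    if n is None:n=max(1,int(np.ceil(max(np.linalg.norm(w)/amax,np.linalg.norm(dp)*1000/tmax))))
    R=R0
    print('n',n,'dist mm',(dp*1000).round(1),'rot deg',np.degrees(w).round(2))
    rows=[]
    for k in range(n):
        s=R.T@(dp/n)*1000; rows.append(list(s.round(1))+list((w/n).round(3))); R=R@Ro.from_rotvec(w/n).as_matrix()
    for k in range(0,n,5): print([[float(v) for v in r] for r in rows[k:k+5]])
E
cat > go.py <<'E'
import sys
from workcell import bot
from h import *
a=list(map(float,sys.argv[1:]))
o=bot.get_obs()
print('t',o['time'],'pos',o['ee_pos'].round(4),'rot',o['tcp_rot'].round(2),'q',o['q'].round(1),'F',o['wrist_force'].round(1),'op',round(o['opening'],4))
plan(o,a[:3],a[3],n=int(a[4]) if len(a)>4 else None)
E
python3 go.py .575 .2 .26 30
```

```text
t 1.25 pos [0.2044 0.5106 0.2503] rot [-180.     -0.    158.18] q [68.2  5.  10.1 95.1  0.  90. ] F [ 0.4  0.4 -0.3] op 0.0854
n 11 dist mm [ 370.6 -310.6    9.7] rot deg [ 19.   -25.83  70.92]
[[-41.8, -13.7, -0.9, 0.03, -0.041, 0.113], [-43.0, -8.9, 1.2, 0.03, -0.041, 0.113], [-43.7, -4.0, 3.2, 0.03, -0.041, 0.113], [-43.7, 1.1, 5.0, 0.03, -0.041, 0.113], [-43.0, 6.1, 6.7, 0.03, -0.041, 0.113]]
[[-41.7, 11.1, 8.2, 0.03, -0.041, 0.113], [-39.9, 16.0, 9.4, 0.03, -0.041, 0.113], [-37.4, 20.7, 10.4, 0.03, -0.041, 0.113], [-34.4, 25.0, 11.2, 0.03, -0.041, 0.113], [-30.8, 29.0, 11.8, 0.03, -0.041, 0.113]]
[[-26.9, 32.7, 12.0, 0.03, -0.041, 0.113]]
```

Emit:
servo_tool(motion=[[[-41.8,-13.7,-0.9,0.03,-0.041,0.113],[-43,-8.9,1.2,0.03,-0.041,0.113],[-43.7,-4,3.2,0.03,-0.041,0.113],[-43.7,1.1,5,0.03,-0.041,0.113],[-43,6.1,6.7,0.03,-0.041,0.113]]])

```text
time: 1.75
ee_pos: [0.3738, 0.368, 0.255]
tcp_rot: [-175.0, 13.6, 126.0]
wrist_force: [0.2, -0.3, 1.1]
opening: 0.0854
```

Emit:
servo_tool(motion=[[[-41.7,11.1,8.2,0.03,-0.041,0.113],[-39.9,16,9.4,0.03,-0.041,0.113],[-37.4,20.7,10.4,0.03,-0.041,0.113],[-34.4,25,11.2,0.03,-0.041,0.113],[-30.8,29,11.8,0.03,-0.041,0.113]]])

```text
time: 2.25
ee_pos: [0.5418, 0.2262, 0.2594]
tcp_rot: [-178.5, 27.6, 92.2]
wrist_force: [-0.5, 1.1, 0.2]
opening: 0.0855
```

Emit:
servo_tool(motion=[[[-26.9,32.7,12,0.03,-0.041,0.113],[0,0,0,0,0,0],[0,0,0,0,0,0]]])

```text
time: 2.55
ee_pos: [0.575, 0.1984, 0.2588]
tcp_rot: [180.0, 30.0, 85.1]
wrist_force: [-0.3, -1.3, 1.2]
opening: 0.0851
```

```bash
python3 - <<'E'
from workcell import bot
import cv2,pickle
p=bot.camera('wrist'); cv2.imwrite('pics/w1.png',p['color'][:,:,::-1]);pickle.dump(p,open('w1.pkl','wb'))
E
python3 go.py .587 .357 .2 30
```

```text
t 2.6 pos [0.5743 0.1991 0.2598] rot [179.89  29.93  85.19] q [ 29.5  29.5  36.8 115.2 -24.4 128.2] F [0.3 0.  0.6] op 0.0856
n 4 dist mm [ 12.7 157.9 -59.8] rot deg [-0.04 -0.07 -0.27]
[[41.8, -0.1, -6.8, -0.0, -0.0, -0.001], [41.8, -0.1, -6.8, -0.0, -0.0, -0.001], [41.8, -0.0, -6.8, -0.0, -0.0, -0.001], [41.8, 0.0, -6.8, -0.0, -0.0, -0.001]]
```

View pics/w1.png

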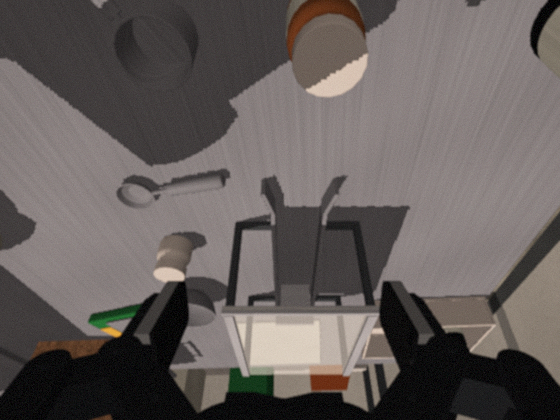

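Run:
```python
import cv2
i=cv2.imread('pics/w1.png')
cv2.imwrite('pics/w1z.png',cv2.resize(i[165:315,215:395],None,fx=4,fy=4,interpolation=cv2.INTER_CUBIC))
```

```text
(no output)
```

View pics/w1z.png

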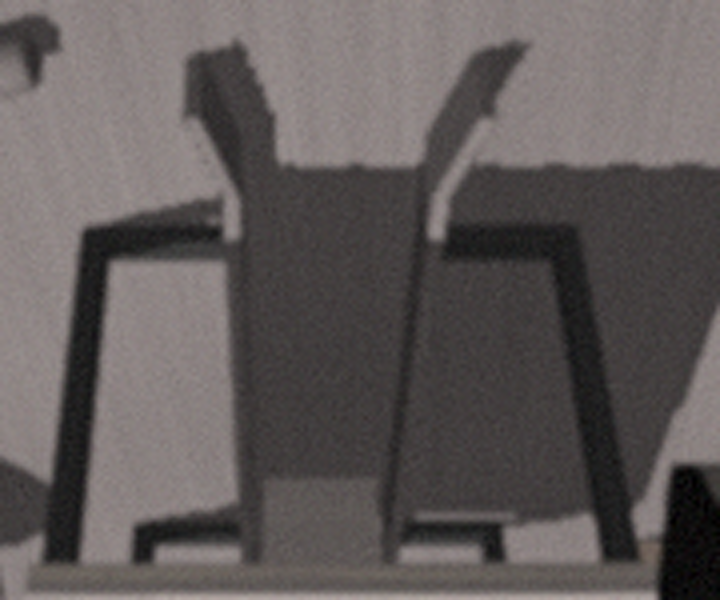

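```bash
cat > lane.py <<'E'
import pickle
from h import *
from scipy.optimize import least_squares
w=pickle.load(open('w1.pkl','rb'));t=pickle.load(open('top.pkl','rb'));s=pickle.load(open('scene.pkl','rb'))
P=lambda u,v:(u/4+215,v/4+165)
for n,u,v,z in[('stopL',262,478,.001),('stopR',382,478,.001),('hoodL',28,565,.14),('hoodR',655,565,.14),('postL',85,235,.03),('baseR',415,250,0),('baseR2',385,480,0),('innerL',275,165,0),('innerL2',262,475,0)]:
    print(n,bp(w,*P(u,v),z).round(4))
E
python3 lane.py
```

```text
stopL [ 0.5303 -0.2469  0.001 ]
stopR [ 0.5877 -0.2517  0.001 ]
hoodL [ 0.4784 -0.0444  0.14  ]
hoodR [ 0.668  -0.0603  0.14  ]
postL [ 0.49   -0.0219  0.03  ]
baseR [ 0.6047 -0.0778  0.    ]
baseR2 [ 0.5891 -0.2556  0.    ]
innerL [ 0.5552 -0.0247  0.    ]
innerL2 [ 0.5304 -0.2458  0.    ]
```

```bash
sed -i 's/PSI=-4.5/PSI=-4.6/' h.py; python3 go.py .591 .399 .135 30
```

```text
t 2.6 pos [0.5743 0.1991 0.2598] rot [179.89  29.93  85.19] q [ 29.5  29.5  36.8 115.2 -24.4 128.2] F [0.3 0.  0.6] op 0.0856
n 6 dist mm [  16.7  199.9 -124.8] rot deg [ 0.01 -0.07 -0.18]
[[39.4, -0.0, 1.3, 0.0, -0.0, -0.001], [39.4, -0.0, 1.3, 0.0, -0.0, -0.001], [39.4, 0.0, 1.3, 0.0, -0.0, -0.001], [39.4, 0.0, 1.3, 0.0, -0.0, -0.001], [39.4, 0.1, 1.3, 0.0, -0.0, -0.001]]
[[39.4, 0.1, 1.3, 0.0, -0.0, -0.001]]
```

Emit:
servo_tool(motion=[[[40,0,1.3,0,0,-0.001],[40,0,1.3,0,0,-0.001],[40,0,1.3,0,0,-0.001],[40,0,1.3,0,0,0],[40,0,1.3,0,0,0]]])

```text
time: 3.1
ee_pos: [0.5871, 0.371, 0.1556]
tcp_rot: [179.8, 29.8, 85.5]
wrist_force: [0.4, 0.1, 0.5]
opening: 0.0857
```

Emit:
servo_tool(motion=[[[37,0,1.3,0,0,0],[0,0,0,0,0,0],[0,0,0,0,0,0]]])

```text
time: 3.4
ee_pos: [0.5896, 0.4014, 0.1343]
tcp_rot: [-180.0, 30.0, 85.6]
wrist_force: [-0.5, 0.1, 1.1]
opening: 0.0855
```

```bash
cat > shot.py <<'E'
import sys
from workcell import bot
import cv2,pickle
n,f=sys.argv[1],sys.argv[2]
p=bot.camera(n); cv2.imwrite(f'pics/{f}.png',p['color'][:,:,::-1]);pickle.dump(p,open(f+'.pkl','wb'))
E
python3 shot.py wrist w2; python3 go.py .5875 .355 .052 30 3
```

```text
t 3.45 pos [0.5902 0.4005 0.1364] rot [179.88  29.9   85.44] q [ 41.6  56.   63.7 120.2 -20.3 140.2] F [ 0.8 -0.8  0.7] op 0.0856
n 3 dist mm [ -2.7 -45.5 -84.4] rot deg [ 0.14 -0.1   0.03]
[[0.9, 0.2, 32.0, 0.001, -0.001, 0.0], [0.9, 0.3, 32.0, 0.001, -0.001, 0.0], [0.9, 0.3, 32.0, 0.001, -0.001, 0.0]]
```

View pics/w2.png

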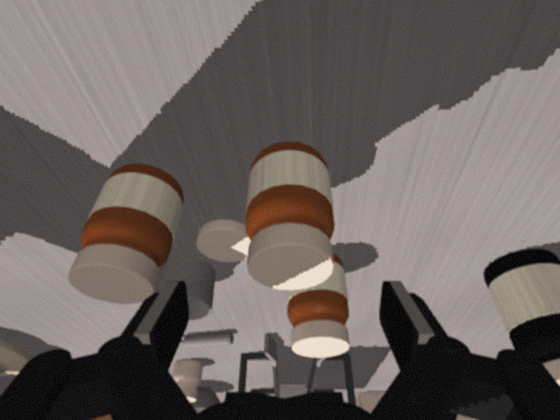

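Run:
```python
import pickle
from h import *
w=pickle.load(open('w2.pkl','rb'))
# predicted cap/axis projections vs seen
for X in[(.5875,.3555),(.470,.341),(.606,.2150)]:
    print(X,[proj(w,(X[0],X[1],z)).round(0) for z in(.0,.03,.074,.09)])
print(bp(w,290,143,.003).round(4), bp(w,145,166,.003).round(4))
```

```text
(0.5875, 0.3555) [array([287., 172.]), array([287., 200.]), array([287., 250.]), array([288., 271.])]
(0.47, 0.341) [array([149., 193.]), array([139., 220.]), array([121., 269.]), array([113., 290.])]
(0.606, 0.215) [array([313., 266.]), array([314., 291.]), array([317., 333.]), array([318., 350.])]
[0.5919 0.3859 0.003 ] [0.4802 0.3727 0.003 ]
```

Emit:
servo_tool(motion=[[[0.9,-0.2,32,0,0,0],[0.9,-0.2,32,0,0,0],[0.9,-0.2,31,0,0,0],[0,0,0,0,0,0],[0,0,0,0,0,0]]])

```text
time: 3.95
ee_pos: [0.5872, 0.3553, 0.0563]
tcp_rot: [179.8, 29.8, 85.2]
wrist_force: [-0.0, 0.0, 0.9]
opening: 0.0849
```

```bash
python3 go.py .589 .356 .052 30; python3 shot.py wrist w3
```

```text
t 3.95 pos [0.5872 0.3553 0.0563] rot [179.78  29.81  85.23] q [ 39.2  46.4  39.3 104.4 -21.1 138. ] F [-0.   0.   0.9] op 0.0849
n 1 dist mm [ 1.8  0.7 -4.3] rot deg [ 0.14 -0.19 -0.15]
[[2.8, 1.8, 3.3, 0.002, -0.003, -0.003]]
```

View pics/w3.png

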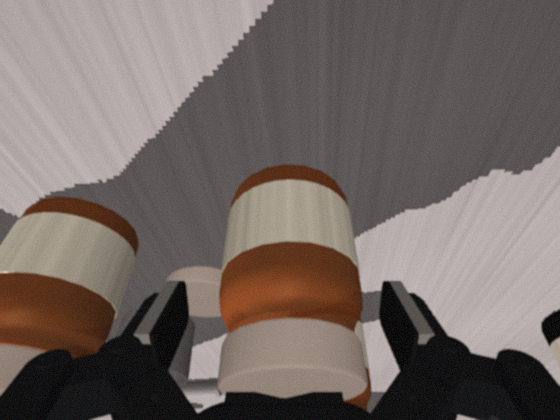

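Emit:
servo_tool(motion=[[[2.5,2,2.5,0,0,0],[0,0,0,0,0,0]]])

```text
time: 4.2
ee_pos: [0.5898, 0.3576, 0.0505]
tcp_rot: [179.8, 29.8, 85.3]
wrist_force: [0.2, -0.2, -0.8]
opening: 0.0853
```

Emit:
servo_tool(motion=[[[0,0,0,0,0,0],[0,0,0,0,0,0],[0,0,0,0,0,0],[0,0,0,0,0,0],[0,0,0,0,0,0]]], gripper=50, newtons=30)

```text
time: 4.7
ee_pos: [0.5891, 0.3568, 0.0497]
tcp_rot: [179.9, 29.9, 85.3]
wrist_force: [0.2, 2.3, 4.3]
opening: 0.059
```

```bash
python3 go.py .589 .356 .17 30 3;python3 shot.py wrist w4
```

```text
t 4.7 pos [0.5891 0.3568 0.0497] rot [179.89  29.9   85.35] q [ 39.2  47.1  39.6 104.2 -21.1 137.9] F [0.2 2.3 4.3] op 0.059
n 3 dist mm [-1.000e-01 -8.000e-01  1.203e+02] rot deg [ 0.09 -0.1  -0.05]
[[-20.2, 0.1, -34.6, 0.001, -0.001, -0.0], [-20.2, 0.0, -34.6, 0.001, -0.001, -0.0], [-20.3, 0.0, -34.6, 0.001, -0.001, -0.0]]
```

View pics/w4.png

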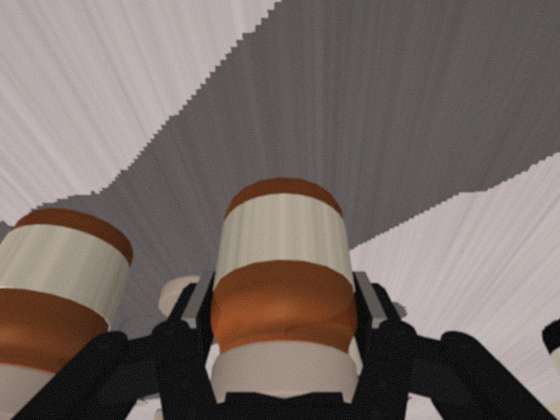

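Emit:
servo_tool(motion=[[[-20,0,-34.6,0.001,-0.001,0],[-20,0,-34.6,0.001,-0.001,0],[-20,0,-34.6,0,0,0],[0,0,0,0,0,0]]])

```text
time: 5.15
ee_pos: [0.5897, 0.3566, 0.175]
tcp_rot: [179.7, 29.8, 85.2]
wrist_force: [0.4, 0.4, -0.5]
opening: 0.0592
```

```bash
python3 go.py .586 .09 .15 30
```

```text
t 5.15 pos [0.5897 0.3566 0.175 ] rot [179.69  29.78  85.17] q [ 39.2  48.8  56.4 119.  -21.2 138. ] F [ 0.4  0.4 -0.5] op 0.0592
n 6 dist mm [  -3.7 -266.6  -25. ] rot deg [ 0.2  -0.22 -0.2 ]
[[-36.4, 3.0, 25.7, 0.001, -0.001, -0.001], [-36.4, 3.0, 25.7, 0.001, -0.001, -0.001], [-36.4, 3.0, 25.7, 0.001, -0.001, -0.001], [-36.4, 3.0, 25.7, 0.001, -0.001, -0.001], [-36.4, 3.0, 25.7, 0.001, -0.001, -0.001]]
[[-36.3, 3.0, 25.8, 0.001, -0.001, -0.001]]
```

Emit:
servo_tool(motion=[[[-36.4,3,25.7,0.001,-0.001,-0.001],[-36.4,3,25.7,0.001,-0.001,-0.001],[-36.4,3,25.7,0.001,-0.001,-0.001],[-36.4,3,25.7,0,0,0],[-36.4,3,25.7,0,0,0]]])

```text
time: 5.65
ee_pos: [0.5855, 0.1361, 0.1485]
tcp_rot: [-179.6, 30.3, 85.6]
wrist_force: [0.2, 0.1, -1.0]
opening: 0.0588
```

Emit:
servo_tool(motion=[[[-36.4,3,25.7,0,0,0],[0,0,0,0,0,0],[0,0,0,0,0,0]]])

```text
time: 5.95
ee_pos: [0.5851, 0.0923, 0.1453]
tcp_rot: [-179.6, 30.2, 85.5]
wrist_force: [0.1, -0.1, -1.2]
opening: 0.0587
```

```bash
cat >> go.py <<'E'
O=np.array([.5575,-.2608,0]);ps=np.radians(PSI)
v=np.array(o['ee_pos'])-O
print('lane x,y mm',(1e3*(v[0]*np.cos(ps)+v[1]*np.sin(ps))).round(1),(1e3*(-v[0]*np.sin(ps)+v[1]*np.cos(ps))).round(1))
E
cat > gl.py <<'E'
import sys,subprocess
from h import *
a=sys.argv[1:]
x,y=float(a[0])/1e3,float(a[1])/1e3;ps=np.radians(PSI)
X=.5575+x*np.cos(ps)-y*np.sin(ps);Y=-.2608+x*np.sin(ps)+y*np.cos(ps)
subprocess.run(['python3','go.py',str(X),str(Y),str(float(a[2])/1e3)]+a[3:])
E
python3 gl.py 0 340 52 30; python3 shot.py wrist w5
```

```text
t 5.95 pos [0.5851 0.0923 0.1453] rot [-179.62   30.23   85.45] q [ 20.7  21.7  13.9  96.5 -26.9 118.8] F [ 0.1 -0.1 -1.2] op 0.0587
n 3 dist mm [ -0.4 -14.2 -93.3] rot deg [-0.35  0.23  0.05]
[[11.6, 0.4, 29.3, -0.002, 0.001, 0.0], [11.5, 0.4, 29.3, -0.002, 0.001, 0.0], [11.5, 0.3, 29.3, -0.002, 0.001, 0.0]]
lane x,y mm -0.8 354.2
```

View pics/w5.png

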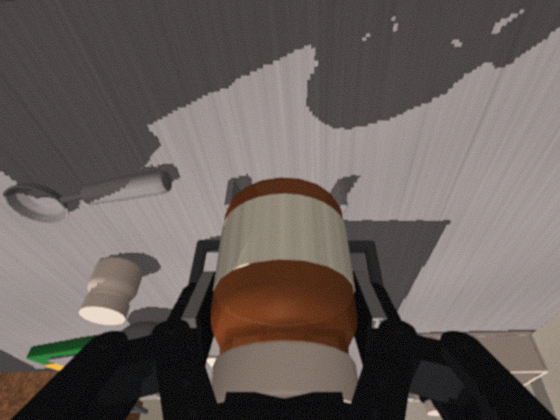

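Run:
```python
import cv2
i=cv2.imread('pics/w5.png')
cv2.imwrite('pics/w5z.png',cv2.resize(i[160:260,180:400],None,fx=3.5,fy=3.5,interpolation=cv2.INTER_CUBIC))
```

```text
(no output)
```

View pics/w5z.png

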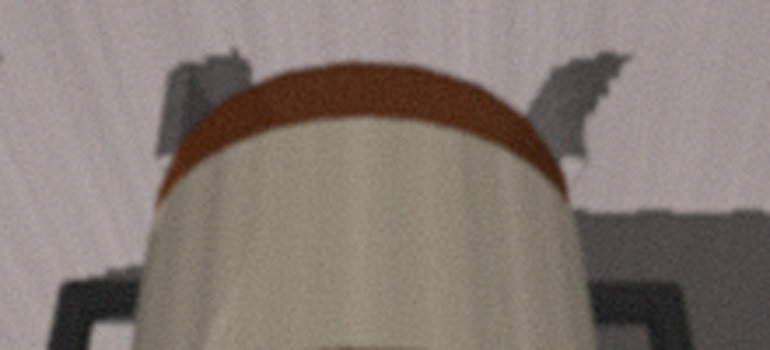

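Emit:
servo_tool(motion=[[[11.5,0.8,29.3,-0.002,0.001,0],[11.5,0.8,29.3,-0.002,0.001,0],[11.5,0.8,27.3,-0.002,0.001,0],[0,0,0,0,0,0],[0,0,0,0,0,0]]])

```text
time: 6.5
ee_pos: [0.5866, 0.0812, 0.0542]
tcp_rot: [-179.9, 30.1, 85.7]
wrist_force: [-0.1, 0.8, -0.5]
opening: 0.059
```

```bash
python3 gl.py 1.5 270 51 30 5
```

```text
t 6.5 pos [0.5866 0.0812 0.0542] rot [-179.95   30.07   85.66] q [ 19.7  22.7   5.1  85.7 -27.2 117.3] F [-0.1  0.8 -0.5] op 0.059
n 5 dist mm [ -5.9 -73.   -3.2] rot deg [0.08 0.07 0.23]
[[-12.4, -0.1, 7.9, 0.0, 0.0, 0.001], [-12.4, -0.1, 7.9, 0.0, 0.0, 0.001], [-12.4, -0.0, 7.9, 0.0, 0.0, 0.001], [-12.4, -0.0, 7.9, 0.0, 0.0, 0.001], [-12.4, -0.0, 7.9, 0.0, 0.0, 0.001]]
lane x,y mm 1.6 343.2
```

Emit:
servo_tool(motion=[[[-12.6,0,7.3,0,0,0.001],[-12.6,0,7.3,0,0,0.001],[-12.6,0,7.3,0,0,0.001],[-12.6,0,7.3,0,0,0],[-12.6,0,7.3,0,0,0]]])

```text
time: 7.0
ee_pos: [0.5809, 0.006, 0.0547]
tcp_rot: [179.8, 30.0, 85.3]
wrist_force: [0.1, -0.8, -2.2]
opening: 0.0591
```

```bash
python3 gl.py 1.5 235 51 30 5;python3 shot.py wrist w6; python3 shot.py top t6
```

```text
t 7.0 pos [0.5809 0.006  0.0547] rot [179.84  30.04  85.3 ] q [ 13.2  17.9  -0.9  81.2 -28.5 110.4] F [ 0.1 -0.8 -2.2] op 0.0591
n 5 dist mm [ -3.1 -32.7  -3.7] rot deg [ 0.11  0.04 -0.09]
[[-5.3, -0.1, 3.9, 0.0, 0.0, -0.0], [-5.3, -0.1, 3.9, 0.0, 0.0, -0.0], [-5.3, -0.1, 3.9, 0.0, 0.0, -0.0], [-5.3, -0.1, 3.9, 0.0, 0.0, -0.0], [-5.3, -0.1, 3.9, 0.0, 0.0, -0.0]]
lane x,y mm 1.9 267.8
```

View pics/w6.png

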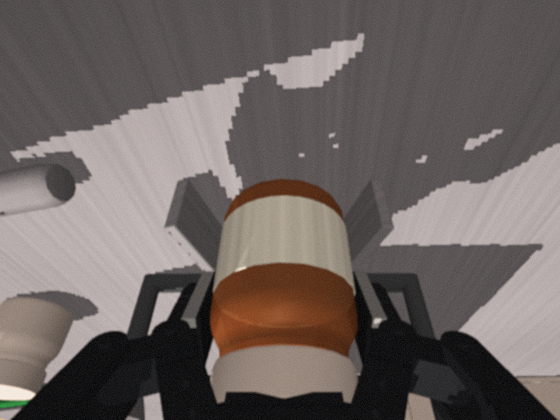

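Emit:
servo_tool(motion=[[[-4.5,-0.8,2.6,0,0,0],[-4.5,-0.4,2.6,0,0,0],[-4.5,0,2.6,0,0,0],[0,0,0,0,0,0]]])

```text
time: 7.5
ee_pos: [0.5785, -0.0083, 0.0544]
tcp_rot: [179.9, 30.0, 85.3]
wrist_force: [-0.4, -0.4, -1.8]
opening: 0.0593
```

Emit:
servo_tool(motion=[[[-4.3,0,2.5,0,0,0],[-4.3,0,2.5,0,0,0],[-4.3,0,2.5,0,0,0],[0,0,0,0,0,0]]])

```text
time: 7.9
ee_pos: [0.5773, -0.0233, 0.0544]
tcp_rot: [179.9, 30.0, 85.3]
wrist_force: [-0.9, 0.2, -1.8]
opening: 0.0589
```

```bash
python3 gl.py 0.7 235 51 30 3;python3 shot.py wrist w7
```

```text
t 7.9 pos [ 0.5773 -0.0233  0.0544] rot [179.86  30.05  85.31] q [ 10.6  16.2  -3.   79.3 -28.9 107.4] F [-0.9  0.2 -1.8] op 0.0589
n 3 dist mm [-0.3 -3.3 -3.4] rot deg [ 0.1   0.05 -0.07]
[[-0.4, -0.0, 1.5, 0.001, 0.0, -0.0], [-0.4, -0.0, 1.5, 0.001, 0.0, -0.0], [-0.4, -0.0, 1.5, 0.001, 0.0, -0.0]]
lane x,y mm 0.7 238.3
```

View pics/w7.png

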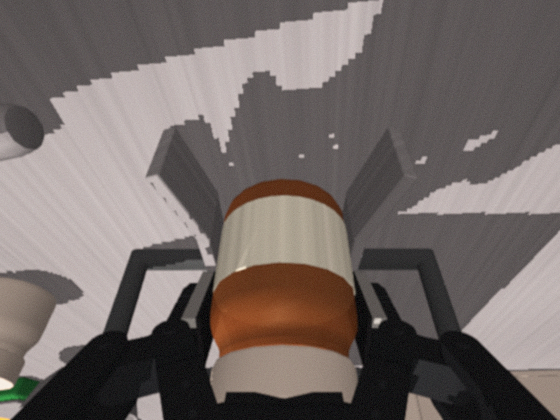

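Emit:
servo_tool(motion=[[[-2,0,2,0,0,0],[-2,0,2,0,0,0],[0,0,2,0,0,0],[0,0,0,0,0,0]]])

```text
time: 8.35
ee_pos: [0.5767, -0.0293, 0.0509]
tcp_rot: [179.9, 30.0, 85.4]
wrist_force: [0.1, -0.5, -1.2]
opening: 0.0591
```

```bash
python3 gl.py 0.7 232 50 30 1
```

```text
t 8.35 pos [ 0.5767 -0.0293  0.0509] rot [179.89  30.05  85.35] q [ 10.   16.   -3.6  78.6 -29.  106.7] F [ 0.1 -0.5 -1.2] op 0.0591
n 1 dist mm [ 0.1 -0.3 -0.9] rot deg [ 0.09  0.05 -0.04]
[[0.2, 0.1, 0.9, 0.001, 0.001, -0.001]]
lane x,y mm 0.6 232.3
```

Emit:
servo_tool(motion=[[[0.5,0,0.8,0,0,0],[0,0,0,0,0,0],[0,0,0,0,0,0]]])

```text
time: 8.65
ee_pos: [0.5769, -0.029, 0.0502]
tcp_rot: [179.9, 30.0, 85.4]
wrist_force: [0.0, 0.6, -1.2]
opening: 0.0593
```

Emit:
servo_tool(motion=[[[0,0,0,0,0,0],[0,0,0,0,0,0],[0,0,0,0,0,0],[0,0,0,0,0,0],[0,0,0,0,0,0]]], gripper=80)

```text
time: 9.15
ee_pos: [0.5769, -0.0291, 0.0503]
tcp_rot: [179.9, 30.0, 85.3]
wrist_force: [0.6, 0.4, 0.1]
opening: 0.0798
```

Emit:
servo_tool(motion=[[[0,0,-20,0,0,0],[0,0,-30,0,0,0],[0,0,-40,0,0,0],[0,0,-30,0,0,0],[0,0,0,0,0,0]]])

```text
time: 9.65
ee_pos: [0.583, 0.0326, 0.158]
tcp_rot: [179.5, 29.9, 85.3]
wrist_force: [-0.0, -0.5, 0.9]
opening: 0.0797
```

```bash
python3 shot.py wrist w8; python3 go.py .466 .38 .2 30
```

```text
t 9.7 pos [0.5824 0.0318 0.1557] rot [179.66  29.98  85.33] q [ 15.5  17.    9.2  93.2 -28.1 112.9] F [-0.6 -0.5 -0.7] op 0.0801
n 9 dist mm [-116.4  348.2   44.3] rot deg [ 0.3  -0.02 -0.06]
[[30.0, -15.9, -23.1, 0.001, -0.0, -0.0], [30.0, -15.9, -23.1, 0.001, -0.0, -0.0], [30.0, -15.9, -23.1, 0.001, -0.0, -0.0], [30.0, -15.9, -23.1, 0.001, -0.0, -0.0], [30.0, -16.0, -23.1, 0.001, -0.0, -0.0]]
[[30.0, -16.0, -23.1, 0.001, -0.0, -0.0], [30.0, -16.0, -23.0, 0.001, -0.0, -0.0], [30.0, -16.0, -23.0, 0.001, -0.0, -0.0], [30.0, -16.0, -23.0, 0.001, -0.0, -0.0]]
lane x,y mm 1.4 293.6
```

View pics/w8.png

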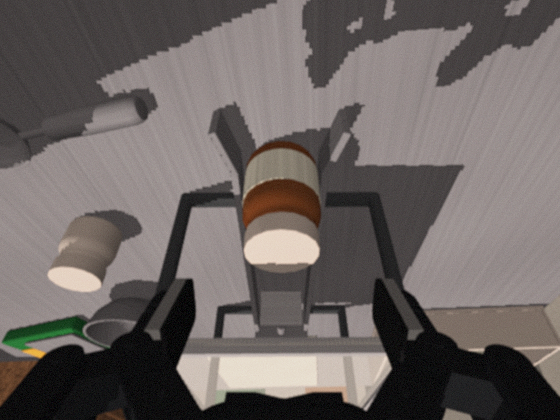

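Emit:
servo_tool(motion=[[[30,-16,-23,0.001,0,0],[30,-16,-23,0.001,0,0],[30,-16,-23,0.001,0,0],[30,-16,-23,0,0,0],[30,-16,-23,0,0,0]]])

```text
time: 10.2
ee_pos: [0.5161, 0.2247, 0.1775]
tcp_rot: [-179.9, 30.1, 85.3]
wrist_force: [0.8, 1.3, -0.9]
opening: 0.0801
```

```bash
python3 go.py .4735 .395 .135 30
```

```text
t 10.2 pos [0.5161 0.2247 0.1775] rot [-179.88   30.11   85.35] q [ 34.1  23.4  19.1 105.8 -22.9 132.9] F [ 0.8  1.3 -0.9] op 0.0801
n 5 dist mm [-42.6 170.3 -42.5] rot deg [-0.15  0.11 -0.04]
[[33.0, -11.3, -9.3, -0.001, 0.0, -0.0], [33.0, -11.3, -9.3, -0.001, 0.0, -0.0], [33.0, -11.2, -9.3, -0.001, 0.0, -0.0], [33.0, -11.2, -9.3, -0.001, 0.0, -0.0], [33.0, -11.2, -9.3, -0.001, 0.0, -0.0]]
lane x,y mm -80.2 480.6
```

Emit:
servo_tool(motion=[[[33,-11.2,-9.3,0,0,0],[33,-11.2,-9.3,0,0,0],[33,-11.2,-9.3,0,0,0],[33,-11.2,-9.3,0,0,0],[33,-11.2,-9.3,0,0,0]]], gripper=85)

```text
time: 10.7
ee_pos: [0.4742, 0.3948, 0.1345]
tcp_rot: [-179.9, 30.1, 85.4]
wrist_force: [1.2, 0.1, 0.6]
opening: 0.0848
```

Emit:
servo_tool(motion=[[[0,0,0,0,0,0]]])

```text
time: 10.8
ee_pos: [0.4729, 0.3968, 0.1321]
tcp_rot: [-179.7, 30.2, 85.6]
wrist_force: [0.5, -0.2, -0.8]
opening: 0.0847
```

```bash
python3 shot.py wrist w9; python3 go.py .470 .345 .052 30 3
python3 - <<'E'
import pickle
from h import *
w=pickle.load(open('w9.pkl','rb'))
print([proj(w,(.470,.345,z)).round(0) for z in(.0,.03,.074,.09)])
E
```

```text
t 10.85 pos [0.4737 0.3951 0.1332] rot [-179.79   30.21   85.56] q [ 47.5  37.8  34.1 111.  -17.9 145.9] F [-0.6  0.7 -0.6] op 0.085
n 3 dist mm [ -3.7 -50.1 -81.2] rot deg [-0.13  0.21  0.14]
[[-0.9, 0.2, 31.8, -0.001, 0.001, 0.001], [-0.9, 0.2, 31.8, -0.001, 0.001, 0.001], [-0.9, 0.1, 31.8, -0.001, 0.001, 0.001]]
lane x,y mm -136.1 647.1
[array([287., 179.]), array([287., 207.]), array([287., 257.]), array([287., 279.])]
```

View pics/w9.png

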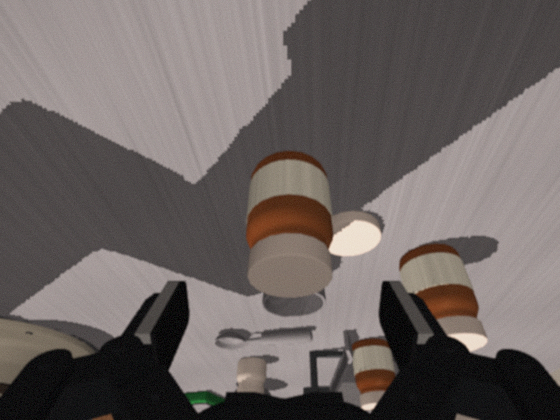

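Emit:
servo_tool(motion=[[[-0.9,0.7,31.8,0,0.001,0],[-0.9,0.7,31.8,0,0.001,0],[-0.9,0.7,31.8,0,0.001,0],[0,0,0,0,0,0],[0,0,0,0,0,0]]])

```text
time: 11.35
ee_pos: [0.4728, 0.3431, 0.0555]
tcp_rot: [-179.9, 29.9, 85.3]
wrist_force: [-0.2, -0.4, 1.0]
opening: 0.085
```

```bash
python3 shot.py wrist w10; python3 go.py .4715 .346 .051 30 1
```

```text
t 11.4 pos [0.4732 0.3441 0.0563] rot [179.97  29.81  85.27] q [ 44.5  32.4  17.8  98.9 -19.  143.2] F [0.8 0.5 0.1] op 0.0852
n 1 dist mm [-1.7  1.9 -5.3] rot deg [-0.03 -0.19 -0.11]
[[4.1, -1.8, 3.8, -0.001, -0.003, -0.002]]
lane x,y mm -132.6 596.2
```

View pics/w10.png

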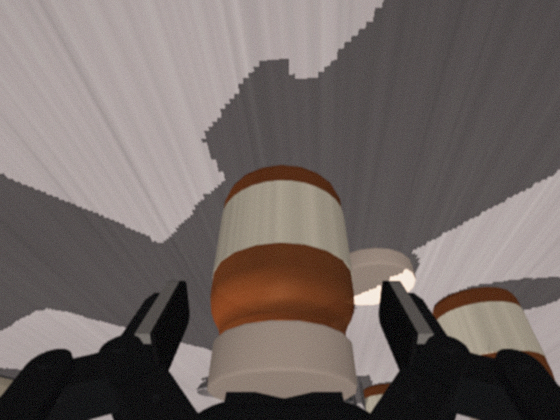

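Emit:
servo_tool(motion=[[[3.5,-0.5,3.5,0,-0.002,0],[0,0,0,0,0,0]]])

```text
time: 11.6
ee_pos: [0.4725, 0.3464, 0.0505]
tcp_rot: [180.0, 29.9, 85.4]
wrist_force: [-0.2, 1.0, -0.8]
opening: 0.0849
```

Emit:
servo_tool(motion=[[[0,0,0,0,0,0],[0,0,0,0,0,0],[0,0,0,0,0,0],[0,0,0,0,0,0],[0,0,0,0,0,0]]], gripper=50, newtons=30)

```text
time: 12.1
ee_pos: [0.4724, 0.3459, 0.0506]
tcp_rot: [180.0, 29.9, 85.3]
wrist_force: [0.8, 2.7, 4.9]
opening: 0.0586
```

```bash
python3 go.py .471 .346 .175 30 3
```

```text
t 12.1 pos [0.4724 0.3459 0.0506] rot [179.98  29.93  85.34] q [ 44.7  32.7  17.7  98.5 -19.  143.4] F [0.8 2.7 4.9] op 0.0586
n 3 dist mm [-1.400e+00  1.000e-01  1.244e+02] rot deg [-0.02 -0.07 -0.05]
[[-20.7, -0.4, -35.9, -0.0, -0.0, -0.0], [-20.7, -0.4, -35.9, -0.0, -0.0, -0.0], [-20.7, -0.5, -35.9, -0.0, -0.0, -0.0]]
lane x,y mm -133.5 597.9
```

Emit:
servo_tool(motion=[[[-20.7,0,-36,0,0,0],[-20.7,0,-36,0,0,0],[-20.7,0,-36,0,0,0],[0,0,0,0,0,0]]])

```text
time: 12.5
ee_pos: [0.4731, 0.3462, 0.1801]
tcp_rot: [179.7, 29.7, 85.2]
wrist_force: [0.6, 0.6, -2.2]
opening: 0.0588
```

```bash
python3 gl.py .7 370 160 30
```

```text
t 12.5 pos [0.4731 0.3462 0.1801] rot [179.73  29.69  85.19] q [ 44.7  31.   29.7 111.9 -19.  143.4] F [ 0.6  0.6 -2.2] op 0.0588
n 6 dist mm [ 114.8 -238.3  -20.1] rot deg [ 0.17 -0.31 -0.18]
[[-31.3, 22.3, 21.8, 0.0, -0.001, -0.001], [-31.3, 22.3, 21.8, 0.0, -0.001, -0.001], [-31.3, 22.3, 21.9, 0.0, -0.001, -0.001], [-31.3, 22.3, 21.9, 0.0, -0.001, -0.001], [-31.3, 22.3, 21.9, 0.0, -0.001, -0.001]]
[[-31.3, 22.3, 21.9, 0.0, -0.001, -0.001]]
lane x,y mm -132.8 598.3
```

Emit:
servo_tool(motion=[[[-31.3,22.3,21.8,0,-0.001,-0.001],[-31.3,22.3,21.8,0,-0.001,-0.001],[-31.3,22.3,21.8,0,-0.001,-0.001],[-31.3,22.3,21.8,0,-0.001,0],[-31.3,22.3,21.8,0,-0.001,0]]])

```text
time: 13.0
ee_pos: [0.5683, 0.1455, 0.1574]
tcp_rot: [-179.8, 30.3, 85.6]
wrist_force: [-0.2, 0.4, -1.5]
opening: 0.0587
```

Emit:
servo_tool(motion=[[[-31.3,22.3,21.8,0,0,0],[0,0,0,0,0,0],[0,0,0,0,0,0]]])

```text
time: 13.3
ee_pos: [0.5871, 0.1064, 0.1545]
tcp_rot: [-179.8, 30.3, 85.5]
wrist_force: [0.5, 0.4, -2.1]
opening: 0.0587
```

```bash
python3 gl.py .7 345 53.5 30
```

```text
t 13.3 pos [0.5871 0.1064 0.1545] rot [-179.76   30.29   85.46] q [ 21.8  22.8  16.2  98.2 -26.7 120. ] F [ 0.5  0.4 -2.1] op 0.0587
n 3 dist mm [  -1.3  -23.4 -101. ] rot deg [-0.21  0.29  0.05]
[[10.3, 0.3, 33.0, -0.001, 0.002, 0.0], [10.2, 0.3, 33.0, -0.001, 0.002, 0.0], [10.1, 0.3, 33.1, -0.001, 0.002, 0.0]]
lane x,y mm 0.1 368.4
```

Emit:
servo_tool(motion=[[[10.2,0.3,33,-0.001,0.002,0],[10.2,0.3,33,-0.001,0.002,0],[10.2,0.3,32.5,-0.001,0.002,0],[0,0,0,0,0,0]]])

```text
time: 13.7
ee_pos: [0.5846, 0.0848, 0.0514]
tcp_rot: [-179.8, 30.0, 85.8]
wrist_force: [0.2, 0.5, -2.1]
opening: 0.0588
```

```bash
python3 gl.py .7 300 53 30 4; python3 shot.py wrist w11
```

```text
t 13.7 pos [0.5846 0.0848 0.0514] rot [-179.76   30.04   85.75] q [ 20.1  22.9   5.   85.7 -27.  117.7] F [ 0.2  0.5 -2.1] op 0.0588
n 4 dist mm [ -2.4 -46.6   1.6] rot deg [-0.06  0.04  0.31]
[[-10.3, 0.3, 5.5, -0.0, 0.0, 0.001], [-10.3, 0.3, 5.5, -0.0, 0.0, 0.001], [-10.3, 0.3, 5.5, -0.0, 0.0, 0.001], [-10.3, 0.3, 5.5, -0.0, 0.0, 0.001]]
lane x,y mm -0.7 346.7
```

View pics/w11.png

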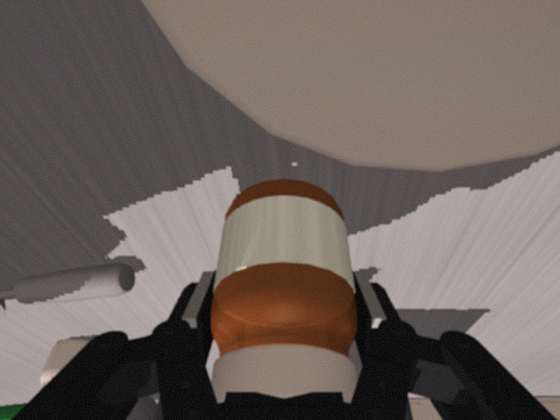

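Emit:
servo_tool(motion=[[[-10.8,0.3,4.5,0,0,0.001],[-10.3,0.3,5.5,0,0,0.001],[-10.3,0.3,5.5,0,0,0.001],[-10.3,0.3,5.5,0,0,0.001],[0,0,0,0,0,0]]])

```text
time: 14.25
ee_pos: [0.5838, 0.0363, 0.0584]
tcp_rot: [179.8, 29.9, 85.1]
wrist_force: [0.6, -0.4, -1.0]
opening: 0.0583
```

```bash
python3 gl.py .7 265 52.5 30 4; python3 shot.py wrist w12
```

```text
t 14.25 pos [0.5838 0.0363 0.0584] rot [179.79  29.93  85.15] q [ 15.8  19.6   1.7  83.4 -27.9 113.4] F [ 0.6 -0.4 -1. ] op 0.0583
n 4 dist mm [ -4.4 -33.   -5.9] rot deg [ 0.09 -0.07 -0.22]
[[-6.5, -0.4, 5.4, 0.0, -0.0, -0.001], [-6.5, -0.4, 5.4, 0.0, -0.0, -0.001], [-6.5, -0.4, 5.4, 0.0, -0.0, -0.001], [-6.5, -0.4, 5.4, 0.0, -0.0, -0.001]]
lane x,y mm 2.4 298.2
```

View pics/w12.png

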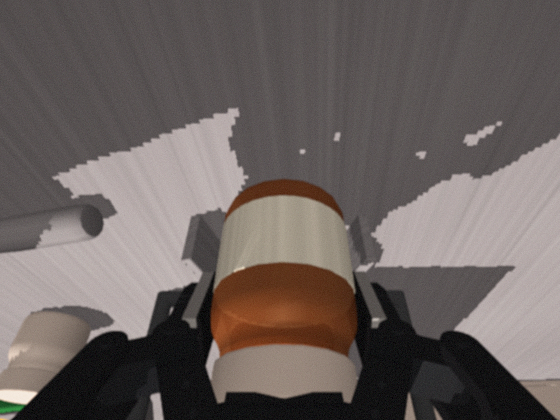

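Emit:
servo_tool(motion=[[[0,0,0,0,0,0],[0,0,0,0,0,0]]])

```text
time: 14.5
ee_pos: [0.584, 0.0383, 0.0577]
tcp_rot: [179.8, 29.9, 85.3]
wrist_force: [-0.3, 0.3, -2.5]
opening: 0.0588
```

```bash
python3 gl.py .7 265 52.5 30 4
```

```text
t 14.5 pos [0.584  0.0383 0.0577] rot [179.83  29.92  85.3 ] q [ 16.   19.7   1.8  83.4 -27.9 113.5] F [-0.3  0.3 -2.5] op 0.0588
n 4 dist mm [ -4.5 -35.   -5.2] rot deg [ 0.12 -0.08 -0.09]
[[-7.0, -0.4, 5.5, 0.001, -0.0, -0.0], [-7.0, -0.4, 5.5, 0.001, -0.0, -0.0], [-7.0, -0.4, 5.5, 0.001, -0.0, -0.0], [-7.0, -0.4, 5.5, 0.001, -0.0, -0.0]]
lane x,y mm 2.4 300.3
```

Emit:
servo_tool(motion=[[[-7,-0.4,5.5,0,0,0],[-7,-0.4,5.5,0,0,0],[-7,-0.4,5.5,0,0,0],[-7,-0.4,5.5,0,0,0],[0,0,0,0,0,0]]])

```text
time: 15.0
ee_pos: [0.579, 0.0016, 0.0525]
tcp_rot: [179.9, 30.0, 85.2]
wrist_force: [0.6, -0.0, -2.6]
opening: 0.0583
```

```bash
python3 gl.py .7 232 51 30 5; python3 shot.py wrist w13
```

```text
t 15.0 pos [0.579  0.0016 0.0525] rot [179.86  29.95  85.22] q [ 12.8  17.6  -1.5  80.7 -28.5 110. ] F [ 0.6 -0.  -2.6] op 0.0583
n 5 dist mm [ -2.2 -31.2  -1.5] rot deg [ 0.05 -0.05 -0.16]
[[-5.3, 0.1, 3.4, 0.0, -0.0, -0.001], [-5.3, 0.1, 3.4, 0.0, -0.0, -0.001], [-5.3, 0.1, 3.4, 0.0, -0.0, -0.001], [-5.3, 0.1, 3.4, 0.0, -0.0, -0.001], [-5.3, 0.1, 3.4, 0.0, -0.0, -0.001]]
lane x,y mm 0.4 263.3
```

View pics/w13.png

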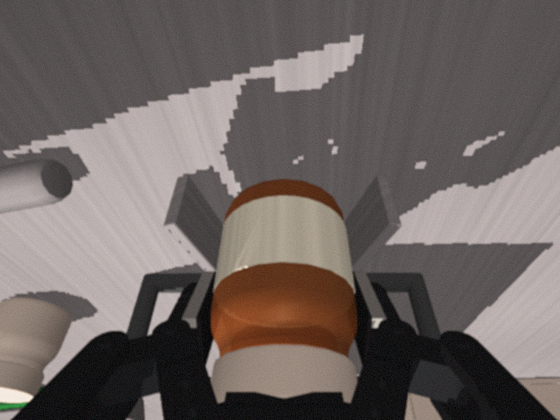

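Emit:
servo_tool(motion=[[[-5.3,0.1,3.4,0,0,0],[-5.3,0.1,3.4,0,0,0],[-5.3,0.1,3.4,0,0,0],[-5.3,0.1,3.4,0,0,0],[-5.3,0,3.4,0,0,0]]])

```text
time: 15.55
ee_pos: [0.5773, -0.0289, 0.0511]
tcp_rot: [179.8, 29.9, 85.3]
wrist_force: [-0.4, 1.2, -1.1]
opening: 0.0586
```

Emit:
servo_tool(motion=[[[0,0,0,0,0,0],[0,0,0,0,0,0]]])

```text
time: 15.75
ee_pos: [0.5773, -0.0286, 0.0511]
tcp_rot: [179.8, 29.9, 85.3]
wrist_force: [-0.8, 0.4, -2.2]
opening: 0.059
```

```bash
python3 gl.py .7 232 50 30 5; python3 shot.py wrist w14
```

```text
t 15.75 pos [ 0.5773 -0.0286  0.0511] rot [179.84  29.94  85.26] q [ 10.   16.   -3.5  78.6 -28.9 106.8] F [-0.8  0.4 -2.2] op 0.059
n 5 dist mm [-0.5 -1.  -1.1] rot deg [ 0.09 -0.06 -0.12]
[[-0.1, -0.1, 0.3, 0.0, -0.0, -0.0], [-0.1, -0.1, 0.3, 0.0, -0.0, -0.0], [-0.1, -0.1, 0.3, 0.0, -0.0, -0.0], [-0.1, -0.1, 0.3, 0.0, -0.0, -0.0], [-0.1, -0.1, 0.3, 0.0, -0.0, -0.0]]
lane x,y mm 1.1 233.0
```

View pics/w14.png

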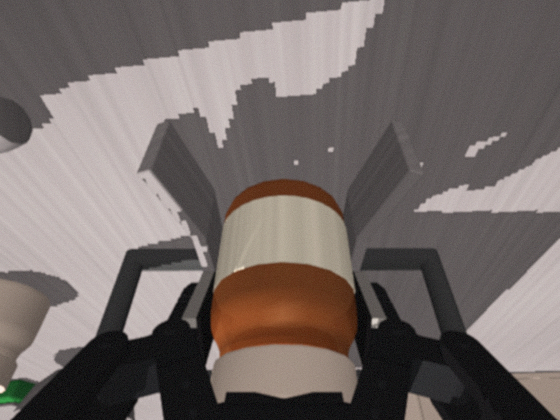

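Emit:
servo_tool(motion=[[[0.4,0,0.8,0,0,0],[0,0,0,0,0,0],[0,0,0,0,0,0]]])

```text
time: 16.1
ee_pos: [0.5774, -0.0282, 0.0501]
tcp_rot: [179.8, 29.9, 85.3]
wrist_force: [-0.2, 0.0, -2.1]
opening: 0.059
```

Emit:
servo_tool(motion=[[[0,0,0,0,0,0],[0,0,0,0,0,0],[0,0,0,0,0,0],[0,0,0,0,0,0],[0,0,0,0,0,0]]], gripper=80)

```text
time: 16.6
ee_pos: [0.5774, -0.0284, 0.0503]
tcp_rot: [179.8, 29.9, 85.3]
wrist_force: [0.1, 0.7, -0.1]
opening: 0.0799
```

Emit:
servo_tool(motion=[[[0,0,-20,0,0,0],[0,0,-30,0,0,0],[0,0,-40,0,0,0],[0,0,-30,0,0,0],[0,0,0,0,0,0]]])

```text
time: 17.1
ee_pos: [0.5834, 0.0332, 0.1581]
tcp_rot: [179.5, 29.8, 85.2]
wrist_force: [0.4, -0.1, -0.1]
opening: 0.08
```

```bash
python3 shot.py wrist w15; python3 go.py .61 .265 .16 30
```

```text
t 17.15 pos [0.5829 0.0323 0.1559] rot [179.63  29.87  85.26] q [ 15.5  17.    9.3  93.2 -28.  112.9] F [ 0.5 -0.1 -0.4] op 0.0799
n 6 dist mm [ 27.1 232.7   4.1] rot deg [ 0.3  -0.13 -0.12]
[[33.5, 1.4, -20.0, 0.001, -0.0, -0.0], [33.5, 1.4, -20.0, 0.001, -0.0, -0.0], [33.5, 1.4, -20.1, 0.001, -0.0, -0.0], [33.5, 1.4, -20.1, 0.001, -0.0, -0.0], [33.5, 1.4, -20.1, 0.001, -0.0, -0.0]]
[[33.5, 1.4, -20.1, 0.001, -0.0, -0.0]]
lane x,y mm 1.8 294.2
```

View pics/w15.png

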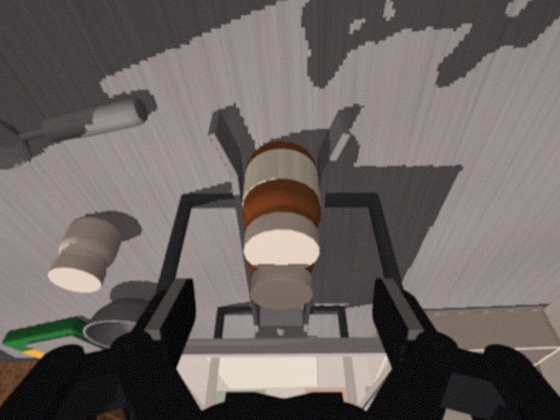

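Emit:
servo_tool(motion=[[[33.5,1.4,-20,0.001,0,0],[33.5,1.4,-20,0.001,0,0],[33.5,1.4,-20,0.001,0,0],[33.5,1.4,-20,0.001,0,0],[33.5,1.4,-20,0,0,0]]], gripper=85)

```text
time: 17.65
ee_pos: [0.6047, 0.2259, 0.156]
tcp_rot: [-179.9, 30.0, 85.3]
wrist_force: [1.2, -0.2, 0.5]
opening: 0.0845
```

Emit:
servo_tool(motion=[[[35,0,-8,0,0,0],[0,0,0,0,0,0],[0,0,0,0,0,0]]])

```text
time: 17.95
ee_pos: [0.6074, 0.2593, 0.1447]
tcp_rot: [-179.8, 30.0, 85.4]
wrist_force: [0.6, -0.4, -0.4]
opening: 0.0847
```

```bash
python3 shot.py wrist w16; python3 go.py .605 .216 .055 30 3
python3 - <<'E'
import pickle
from h import *
w=pickle.load(open('w16.pkl','rb'))
print([proj(w,(.605,.216,z)).round(0) for z in(.0,.03,.074,.09)])
E
```

```text
t 18.0 pos [0.6076 0.2585 0.1458] rot [-179.85   30.     85.32] q [ 32.3  38.3  36.8 107.8 -23.5 131. ] F [ 0.5 -0.   0.7] op 0.0847
n 3 dist mm [ -2.6 -42.5 -90.8] rot deg [-0.19  0.   -0.07]
[[2.8, 0.4, 33.3, -0.001, 0.0, -0.0], [2.8, 0.3, 33.3, -0.001, 0.0, -0.0], [2.8, 0.3, 33.3, -0.001, 0.0, -0.0]]
lane x,y mm 8.3 521.7
[array([287., 161.]), array([287., 187.]), array([287., 234.]), array([287., 255.])]
```

View pics/w16.png

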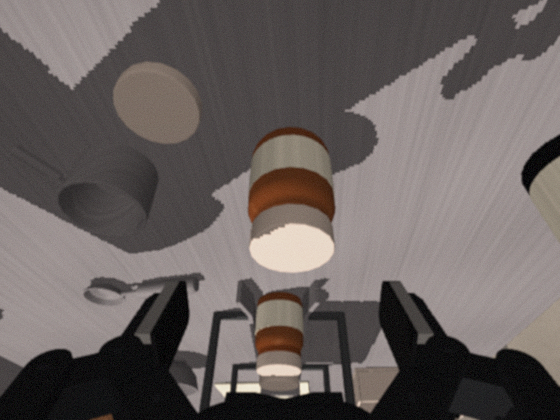

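Emit:
servo_tool(motion=[[[3.6,1,32.5,-0.001,0,0],[3.6,1,32.5,-0.001,0,0],[3.6,1,32.5,-0.001,0,0],[0,0,0,0,0,0],[0,0,0,0,0,0]]])

```text
time: 18.5
ee_pos: [0.6074, 0.2188, 0.0582]
tcp_rot: [179.9, 29.9, 85.2]
wrist_force: [0.4, 0.4, 0.1]
opening: 0.0851
```

```bash
python3 shot.py wrist w17; python3 go.py .607 .219 .0505 30 1
```

```text
t 18.55 pos [0.608  0.2197 0.0591] rot [179.76  29.87  85.17] q [ 29.6  35.   22.5  95.3 -24.4 128.3] F [ 0.3 -0.   1. ] op 0.0852
n 1 dist mm [-1.  -0.7 -8.6] rot deg [ 0.12 -0.13 -0.2 ]
[[3.6, -1.0, 7.9, 0.002, -0.002, -0.004]]
lane x,y mm 11.8 483.0
```

View pics/w17.png

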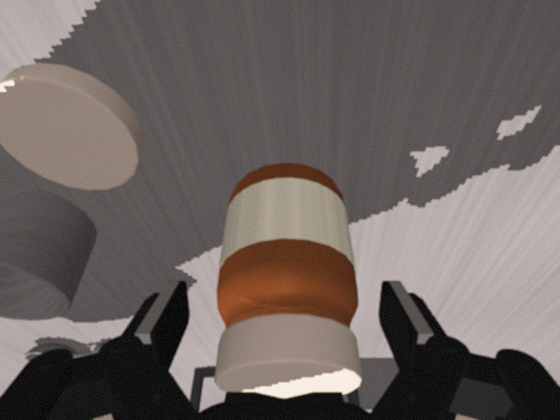

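Emit:
servo_tool(motion=[[[4,1,7.5,0,-0.002,-0.002],[0,0,0,0,0,0]]])

```text
time: 18.75
ee_pos: [0.6088, 0.2202, 0.0485]
tcp_rot: [179.9, 30.0, 85.4]
wrist_force: [-1.0, -0.7, 0.3]
opening: 0.0848
```

Emit:
servo_tool(motion=[[[0,0,0,0,0,0],[0,0,0,0,0,0],[0,0,0,0,0,0],[0,0,0,0,0,0],[0,0,0,0,0,0]]], gripper=50, newtons=30)

```text
time: 19.25
ee_pos: [0.6086, 0.22, 0.049]
tcp_rot: [179.9, 30.0, 85.4]
wrist_force: [-0.6, 2.9, 5.2]
opening: 0.0589
```

```bash
python3 shot.py wrist w18; python3 go.py .607 .219 .10 30 2; python3 gl.py .7 350 90 30
```

```text
t 19.3 pos [0.6086 0.22   0.049 ] rot [179.9   30.01  85.41] q [ 29.7  35.5  22.   94.5 -24.5 128.2] F [0.4 2.4 5.7] op 0.0589
n 2 dist mm [-1.6 -1.  51. ] rot deg [0.1  0.01 0.  ]
[[-13.2, -0.7, -21.8, 0.001, 0.0, 0.0], [-13.2, -0.8, -21.8, 0.001, 0.0, 0.0]]
lane x,y mm 12.4 483.3
t 19.3 pos [0.6086 0.22   0.049 ] rot [179.9   30.01  85.41] q [ 29.7  35.5  22.   94.5 -24.5 128.2] F [0.4 2.4 5.7] op 0.0589
n 4 dist mm [ -22.4 -131.9   41. ] rot deg [0.1  0.01 0.  ]
[[-34.0, -2.9, 7.8, 0.0, 0.0, 0.0], [-34.0, -2.9, 7.8, 0.0, 0.0, 0.0], [-34.0, -2.9, 7.8, 0.0, 0.0, 0.0], [-34.0, -2.9, 7.8, 0.0, 0.0, 0.0]]
lane x,y mm 12.4 483.3
```

View pics/w18.png

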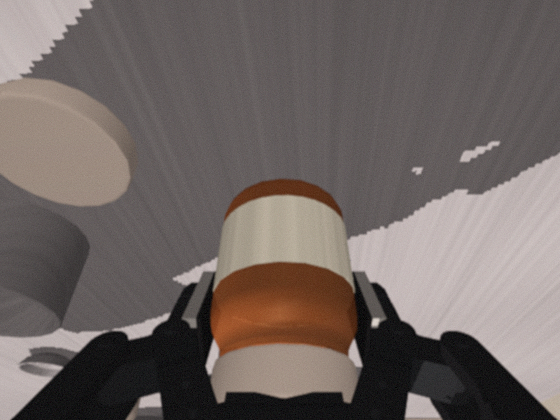

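Emit:
servo_tool(motion=[[[-10,0,-17,0,0,0],[-34,-3.8,14,0,0,0],[-34,-3.8,14,0,0,0],[-34,-3.8,14,0,0,0],[0,0,0,0,0,0]]])

```text
time: 19.8
ee_pos: [0.5873, 0.1075, 0.0834]
tcp_rot: [-180.0, 30.1, 85.2]
wrist_force: [0.4, 0.1, -2.4]
opening: 0.0588
```

Emit:
servo_tool(motion=[[[0,0,0,0,0,0],[0,0,0,0,0,0]]])

```text
time: 20.0
ee_pos: [0.5883, 0.1119, 0.0823]
tcp_rot: [180.0, 30.0, 85.4]
wrist_force: [0.4, 0.1, -2.5]
opening: 0.0584
```

```bash
python3 gl.py .7 310 53 30 3
```

```text
t 20.0 pos [0.5883 0.1119 0.0823] rot [179.99  30.04  85.44] q [ 22.2  24.1  10.   90.5 -26.5 120.2] F [ 0.4  0.1 -2.5] op 0.0584
n 3 dist mm [ -5.2 -63.7 -29.3] rot deg [0.03 0.04 0.04]
[[-13.6, -0.1, 19.1, 0.0, 0.0, 0.0], [-13.6, -0.0, 19.1, 0.0, 0.0, 0.0], [-13.6, -0.0, 19.1, 0.0, 0.0, 0.0]]
lane x,y mm 0.8 374.0
```

Emit:
servo_tool(motion=[[[-9,0,21.5,0,0,0],[-13.6,0,19,0,0,0],[-13.6,0,18,0,0,0],[0,0,0,0,0,0],[0,0,0,0,0,0]]])

```text
time: 20.5
ee_pos: [0.5836, 0.0517, 0.05]
tcp_rot: [180.0, 30.0, 85.4]
wrist_force: [-0.1, 0.4, -1.5]
opening: 0.0587
```

```bash
python3 gl.py .7 265 52 30 4; python3 shot.py wrist w19
```

```text
t 20.5 pos [0.5836 0.0517 0.05  ] rot [179.99  30.03  85.45] q [ 17.2  20.8   2.2  83.5 -27.7 114.8] F [-0.1  0.4 -1.5] op 0.0587
n 4 dist mm [ -4.1 -48.4   2. ] rot deg [0.03 0.03 0.04]
[[-10.8, -0.1, 5.6, 0.0, 0.0, 0.0], [-10.8, -0.1, 5.6, 0.0, 0.0, 0.0], [-10.8, -0.1, 5.6, 0.0, 0.0, 0.0], [-10.8, -0.1, 5.6, 0.0, 0.0, 0.0]]
lane x,y mm 0.9 313.6
```

View pics/w19.png

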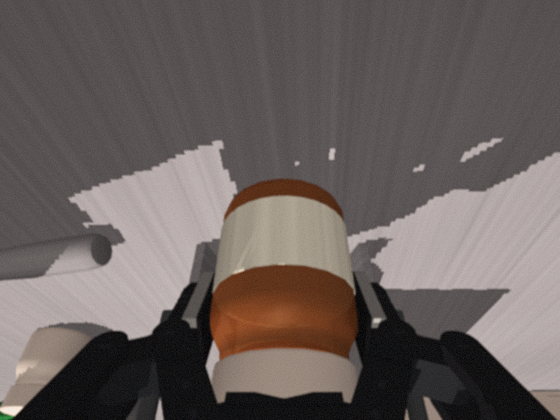

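Emit:
servo_tool(motion=[[[-8.7,0,4.5,0,0,0],[-8.7,0,4.5,0,0,0],[-8.7,0,4.5,0,0,0],[-8.7,0,4.5,0,0,0],[-8.7,0,4.5,0,0,0]]])

```text
time: 21.05
ee_pos: [0.5795, 0.0013, 0.0527]
tcp_rot: [179.9, 30.0, 85.4]
wrist_force: [0.6, 0.9, -2.5]
opening: 0.0589
```

Emit:
servo_tool(motion=[[[0,0,0,0,0,0],[0,0,0,0,0,0]]])

```text
time: 21.25
ee_pos: [0.5795, 0.0017, 0.0528]
tcp_rot: [179.9, 30.0, 85.4]
wrist_force: [-0.5, -0.8, -1.5]
opening: 0.0592
```

```bash
python3 gl.py .7 230 50.5 30 5; python3 shot.py wrist w20
```

```text
t 21.25 pos [0.5795 0.0017 0.0528] rot [179.94  30.05  85.36] q [ 12.8  17.7  -1.4  80.8 -28.6 110. ] F [-0.5 -0.8 -1.5] op 0.0592
n 5 dist mm [ -2.9 -33.3  -2.3] rot deg [ 0.04  0.05 -0.03]
[[-5.6, -0.0, 3.7, 0.0, 0.0, -0.0], [-5.6, -0.0, 3.7, 0.0, 0.0, -0.0], [-5.6, -0.0, 3.7, 0.0, 0.0, -0.0], [-5.6, -0.0, 3.7, 0.0, 0.0, -0.0], [-5.6, -0.0, 3.7, 0.0, 0.0, -0.0]]
lane x,y mm 0.9 263.4
```

View pics/w20.png

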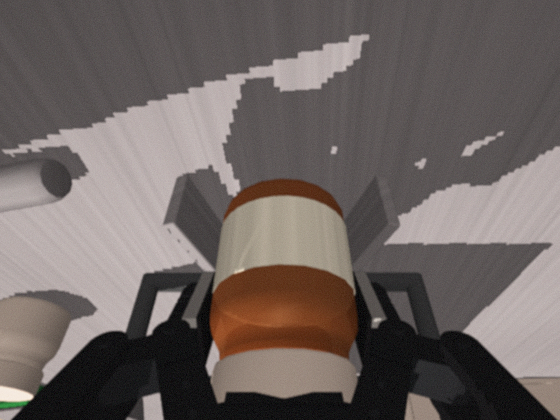

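Centred (posts at columns 145 and 421, jar at 284). Continue to the release point.

Emit:
servo_tool(motion=[[[-5.4,0,3.8,0,0,0],[-5.4,0,3.8,0,0,0],[-5.4,0,3.8,0,0,0],[-5.4,0,3.8,0,0,0],[-5,0,3.8,0,0,0]]])

```text
time: 21.8
ee_pos: [0.577, -0.0308, 0.0495]
tcp_rot: [179.9, 30.0, 85.4]
wrist_force: [-0.3, 2.6, -0.0]
opening: 0.0586
```

Emit:
servo_tool(motion=[[[0,0,0,0,0,0],[0,0,0,0,0,0]]])

```text
time: 22.0
ee_pos: [0.5768, -0.0307, 0.0493]
tcp_rot: [180.0, 30.1, 85.4]
wrist_force: [0.5, 1.1, -1.3]
opening: 0.0586
```

```bash
python3 gl.py .7 231 49.5 30 1
```

```text
t 22.0 pos [ 0.5768 -0.0307  0.0493] rot [179.99  30.06  85.39] q [  9.9  16.1  -3.7  78.5 -29.  106.6] F [ 0.5  1.1 -1.3] op 0.0586
n 1 dist mm [-0.   0.1  0.2] rot deg [ 0.01  0.06 -0.  ]
[[-0.0, -0.0, -0.2, 0.0, 0.001, -0.0]]
lane x,y mm 0.7 230.9
```

Emit:
servo_tool(motion=[[[0,0,0,0,0,0],[0,0,0,0,0,0],[0,0,0,0,0,0],[0,0,0,0,0,0],[0,0,0,0,0,0]]], gripper=80)

```text
time: 22.5
ee_pos: [0.5771, -0.0302, 0.0495]
tcp_rot: [179.9, 30.0, 85.4]
wrist_force: [-0.2, -0.3, -0.8]
opening: 0.0799
```

Emit:
servo_tool(motion=[[[0,0,-20,0,0,0],[0,0,-30,0,0,0],[0,0,-40,0,0,0],[0,0,-30,0,0,0],[0,0,0,0,0,0]]])

```text
time: 23.0
ee_pos: [0.5833, 0.0315, 0.1572]
tcp_rot: [179.6, 29.9, 85.3]
wrist_force: [0.3, 0.2, 0.1]
opening: 0.08
```

Emit:
servo_tool(motion=[[[25,0,-15,0,0,0],[25,0,-15,0,0,0],[0,0,0,0,0,0],[0,0,0,0,0,0],[0,0,0,0,0,0]]], gripper=0)

```text
time: 23.5
ee_pos: [0.5862, 0.087, 0.1539]
tcp_rot: [180.0, 30.1, 85.4]
wrist_force: [0.1, -0.2, 1.0]
opening: 0.0068
```

```bash
python3 shot.py wrist w21;  python3 gl.py .7 345 52 40 4
```

```text
t 23.55 pos [0.5862 0.0868 0.1541] rot [179.98  30.06  85.38] q [ 20.2  21.   14.   96.6 -27.1 118.1] F [ 0.4  0.6 -0.5] op 0.0004
n 4 dist mm [  -0.4   -3.8 -102.1] rot deg [ 0.01 -9.94 -0.02]
[[12.0, -0.0, 22.6, 0.0, -0.043, -0.0], [12.9, -0.0, 22.0, 0.0, -0.043, -0.0], [13.9, -0.0, 21.4, 0.0, -0.043, -0.0], [14.8, -0.0, 20.8, 0.0, -0.043, -0.0]]
lane x,y mm 0.8 348.8
```

View pics/w21.png

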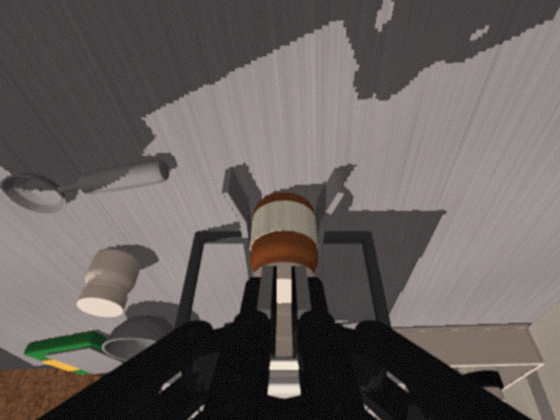

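Emit:
servo_tool(motion=[[[12,0,22.6,0,-0.043,0],[12.9,0,22,0,-0.043,0],[13.9,0,21.4,0,-0.043,0],[14.8,0,20.8,0,-0.043,0],[0,0,0,0,0,0]]])

```text
time: 24.05
ee_pos: [0.5842, 0.083, 0.048]
tcp_rot: [-179.6, 40.1, 85.7]
wrist_force: [-0.5, -0.2, -1.0]
opening: -0.0001
```

Emit:
servo_tool(motion=[[[0,0,0,0,0,0],[0,0,0,0,0,0]]])

```text
time: 24.25
ee_pos: [0.5869, 0.0839, 0.0542]
tcp_rot: [179.8, 39.8, 85.3]
wrist_force: [0.4, -0.5, -0.1]
opening: 0.0001
```

```bash
python3 gl.py .7 290 52 40 5; python3 shot.py wrist w22
```

```text
t 24.25 pos [0.5869 0.0839 0.0542] rot [179.78  39.79  85.26] q [ 22.9  28.6   9.5  91.8 -34.7 124.2] F [ 0.4 -0.5 -0.1] op 0.0001
n 5 dist mm [ -5.5 -55.7  -2.2] rot deg [ 0.14 -0.21 -0.11]
[[-8.3, -0.2, 7.5, 0.0, -0.001, -0.0], [-8.3, -0.2, 7.5, 0.0, -0.001, -0.0], [-8.3, -0.2, 7.5, 0.0, -0.001, -0.0], [-8.3, -0.2, 7.5, 0.0, -0.001, -0.0], [-8.3, -0.2, 7.5, 0.0, -0.001, -0.0]]
lane x,y mm 1.7 346.0
```

View pics/w22.png

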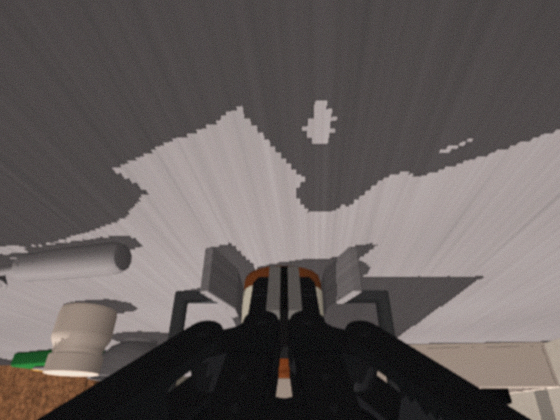

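Emit:
servo_tool(motion=[[[-8.3,-0.2,7.5,0,-0.001,0],[-8.3,-0.2,7.5,0,-0.001,0],[-8.3,-0.2,7.5,0,-0.001,0],[-8.3,-0.2,7.3,0,0,0],[-8.3,-0.2,7,0,0,0]]])

```text
time: 24.8
ee_pos: [0.5805, 0.0277, 0.0508]
tcp_rot: [179.9, 40.1, 85.4]
wrist_force: [-0.2, 0.1, -0.1]
opening: 0.0001
```

Emit:
servo_tool(motion=[[[-3.8,0,3.2,0,0,0],[-3.8,0,3.2,0,0,0],[-3.8,0,3.2,0,0,0],[0,0,0,0,0,0]]])

```text
time: 25.2
ee_pos: [0.5796, 0.0138, 0.0508]
tcp_rot: [179.9, 40.1, 85.4]
wrist_force: [-0.5, 0.0, 0.4]
opening: 0.0003
```

```bash
python3 gl.py .7 240 52 40 5; python3 shot.py wrist w23
```

```text
t 25.2 pos [0.5796 0.0138 0.0508] rot [179.93  40.07  85.39] q [ 17.3  23.4   2.3  86.2 -36.7 117.7] F [-0.5  0.   0.4] op 0.0003
n 5 dist mm [ -2.2 -35.4   1.2] rot deg [ 0.06  0.07 -0.01]
[[-5.6, 0.1, 4.4, 0.0, 0.0, -0.0], [-5.6, 0.1, 4.4, 0.0, 0.0, -0.0], [-5.6, 0.1, 4.4, 0.0, 0.0, -0.0], [-5.6, 0.1, 4.4, 0.0, 0.0, -0.0], [-5.6, 0.1, 4.4, 0.0, 0.0, -0.0]]
lane x,y mm 0.0 275.5
```

View pics/w23.png

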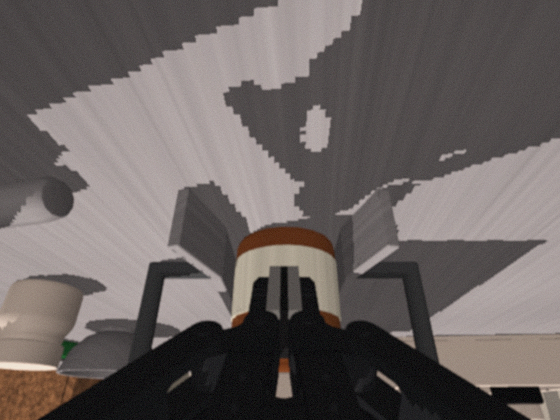

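Emit:
servo_tool(motion=[[[-3.1,0,2.5,0,0,0],[-3.1,0,2.5,0,0,0],[-3.1,0,2.5,0,0,0],[-3.1,0,2.5,0,0,0],[-3.1,0,2.5,0,0,0]]])

```text
time: 25.75
ee_pos: [0.5779, -0.0062, 0.0509]
tcp_rot: [180.0, 40.1, 85.4]
wrist_force: [0.1, 2.5, -2.0]
opening: -0.0002
```

Emit:
servo_tool(motion=[[[-3.1,0,2.5,0,0,0],[-3.1,0,2.5,0,0,0],[-3.1,0,2.5,0,0,0],[-3.1,0,2.5,0,0,0],[-3.1,0,2.5,0,0,0]]])

```text
time: 26.25
ee_pos: [0.5764, -0.0259, 0.0515]
tcp_rot: [180.0, 40.1, 85.4]
wrist_force: [0.2, 1.6, -1.5]
opening: -0.0
```

```bash
python3 gl.py .7 220 52 40 5; python3 shot.py wrist w24; python3 shot.py scene s24
```

```text
t 26.25 pos [ 0.5764 -0.0259  0.0515] rot [179.95  40.07  85.41] q [ 13.8  20.7  -0.9  83.1 -37.7 113.4] F [ 0.2  1.6 -1.5] op -0.0
n 5 dist mm [ -0.5 -15.6   0.5] rot deg [0.05 0.07 0.01]
[[-2.5, 0.1, 1.9, 0.0, 0.0, 0.0], [-2.5, 0.1, 1.9, 0.0, 0.0, 0.0], [-2.5, 0.1, 1.9, 0.0, 0.0, 0.0], [-2.5, 0.1, 1.9, 0.0, 0.0, 0.0], [-2.5, 0.1, 1.9, 0.0, 0.0, 0.0]]
lane x,y mm -0.0 235.6
```

View pics/w24.png

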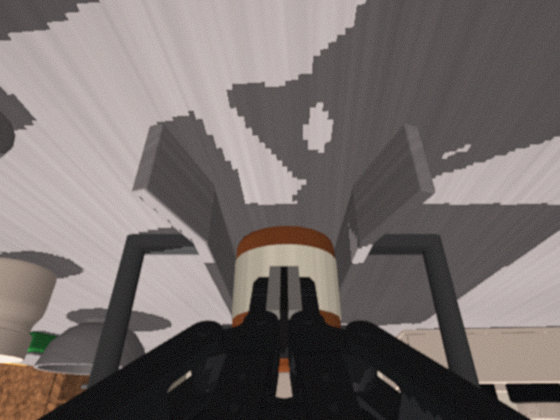

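View pics/s24.png

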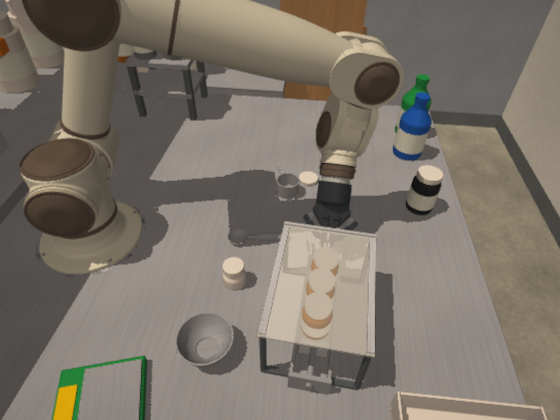

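Emit:
servo_tool(motion=[[[-1.8,0,1.5,0,0,0],[-1.8,0,1.5,0,0,0],[-1.8,0,1.5,0,0,0],[-1.8,0,1.5,0,0,0],[-1.5,0,1.3,0,0,0]]])

```text
time: 26.85
ee_pos: [0.5755, -0.037, 0.0516]
tcp_rot: [179.9, 40.1, 85.4]
wrist_force: [-0.3, 2.8, -0.9]
opening: -0.0001
```

Emit:
servo_tool(motion=[[[-0.8,0,0.7,0,0,0],[-0.8,0,0.7,0,0,0],[-0.8,0,0.7,0,0,0],[-0.8,0,0.7,0,0,0]]])

```text
time: 27.25
ee_pos: [0.5752, -0.0412, 0.0515]
tcp_rot: [179.9, 40.1, 85.4]
wrist_force: [-0.1, 2.9, 0.7]
opening: 0.0001
```

Emit:
servo_tool(motion=[[[-0.8,0,0.7,0,0,0],[-0.8,0,0.7,0,0,0]]])

```text
time: 27.45
ee_pos: [0.575, -0.0433, 0.0514]
tcp_rot: [179.9, 40.1, 85.4]
wrist_force: [0.2, 3.0, 1.0]
opening: -0.0
```

```bash
python3 gl.py .7 212 52 40 5
```

```text
t 27.45 pos [ 0.575  -0.0433  0.0514] rot [179.95  40.07  85.41] q [ 12.2  19.7  -2.3  81.7 -38.1 111.5] F [0.2 3.  1. ] op -0.0
n 5 dist mm [ 0.2 -6.2  0.6] rot deg [0.06 0.07 0.01]
[[-1.0, 0.1, 0.7, 0.0, 0.0, 0.0], [-1.0, 0.1, 0.7, 0.0, 0.0, 0.0], [-1.0, 0.1, 0.7, 0.0, 0.0, 0.0], [-1.0, 0.1, 0.7, 0.0, 0.0, 0.0], [-1.0, 0.1, 0.7, 0.0, 0.0, 0.0]]
lane x,y mm 0.0 218.2
```

```bash
python3 shot.py scene s25
python3 - <<'E'
import cv2
i=cv2.imread('pics/s25.png')
cv2.imwrite('pics/s25z.png',cv2.resize(i[220:400,250:390],None,fx=4,fy=3.3,interpolation=cv2.INTER_CUBIC))
E
```

```text
(no output)
```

View pics/s25z.png

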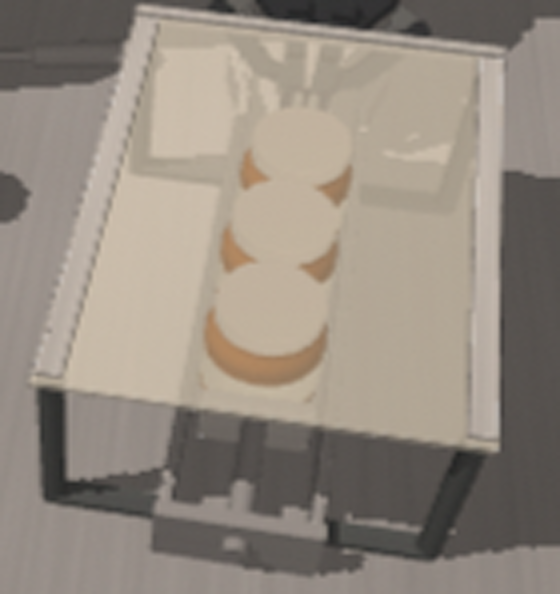

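Run:
```python
import pickle
from h import *
w=pickle.load(open('s25.pkl','rb'))
O=np.array([.5575,-.2608,0]);ps=np.radians(PSI)
for u,v in[(271,307),(285,222),(301,145)]:
    P=bp(w,250+u/4,220+v/3.3,.09)-O
    print(((P[0]*np.cos(ps)+P[1]*np.sin(ps))*1e3).round(1),((-P[0]*np.sin(ps)+P[1]*np.cos(ps))*1e3).round(1))
```

```text
-1.4 45.3
-0.9 103.6
1.2 162.6
```

Emit:
servo_tool(motion=[[[-0.4,0,0.3,0,0,0],[-0.4,0,0.3,0,0,0],[-0.4,0,0.3,0,0,0]]])

```text
time: 27.8
ee_pos: [0.5749, -0.0448, 0.0515]
tcp_rot: [179.9, 40.1, 85.4]
wrist_force: [0.2, 3.4, -0.7]
opening: 0.0001
```

Emit:
servo_tool(motion=[[[-0.4,0,0.3,0,0,0],[-0.4,0,0.3,0,0,0]]])

```text
time: 28.0
ee_pos: [0.5748, -0.0458, 0.0515]
tcp_rot: [180.0, 40.1, 85.4]
wrist_force: [-0.7, 2.4, -0.2]
opening: 0.0003
```

Emit:
servo_tool(motion=[[[-0.4,0,0.3,0,0,0],[-0.4,0,0.3,0,0,0]]])

```text
time: 28.2
ee_pos: [0.5747, -0.0468, 0.0516]
tcp_rot: [180.0, 40.1, 85.4]
wrist_force: [0.5, 2.8, 0.0]
opening: 0.0001
```

Emit:
servo_tool(motion=[[[-0.4,0,0.3,0,0,0],[-0.4,0,0.3,0,0,0]]])

```text
time: 28.4
ee_pos: [0.5746, -0.0478, 0.0516]
tcp_rot: [180.0, 40.1, 85.4]
wrist_force: [-0.8, 4.0, -1.0]
opening: -0.0002
```

Emit:
servo_tool(motion=[[[-0.4,0,0.3,0,0,0],[-0.4,0,0.3,0,0,0]]])

```text
time: 28.6
ee_pos: [0.5745, -0.0488, 0.0517]
tcp_rot: [180.0, 40.1, 85.4]
wrist_force: [0.3, 2.4, -1.1]
opening: -0.0003
```

Emit:
servo_tool(motion=[[[-0.4,0,0.3,0,0,0],[-0.4,0,0.3,0,0,0]]])

```text
time: 28.8
ee_pos: [0.5745, -0.0497, 0.0517]
tcp_rot: [180.0, 40.1, 85.4]
wrist_force: [0.5, 3.7, -1.6]
opening: 0.0001
```

Emit:
servo_tool(motion=[[[-0.4,0,0.3,0,0,0],[-0.4,0,0.3,0,0,0]]])

```text
time: 29.0
ee_pos: [0.5746, -0.05, 0.0516]
tcp_rot: [179.9, 40.0, 85.4]
wrist_force: [1.3, 9.1, -1.8]
opening: 0.0001
```

```bash
python3 shot.py scene s26
python3 - <<'E'
import cv2
a=cv2.imread('pics/s25.png');b=cv2.imread('pics/s26.png')
f=lambda i:cv2.resize(i[290:400,270:360],None,fx=4.3,fy=4.3,interpolation=cv2.INTER_CUBIC)
cv2.imwrite('pics/s26z.png',cv2.hconcat([f(a),f(b)]))
E
```

```text
(no output)
```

View pics/s26z.png

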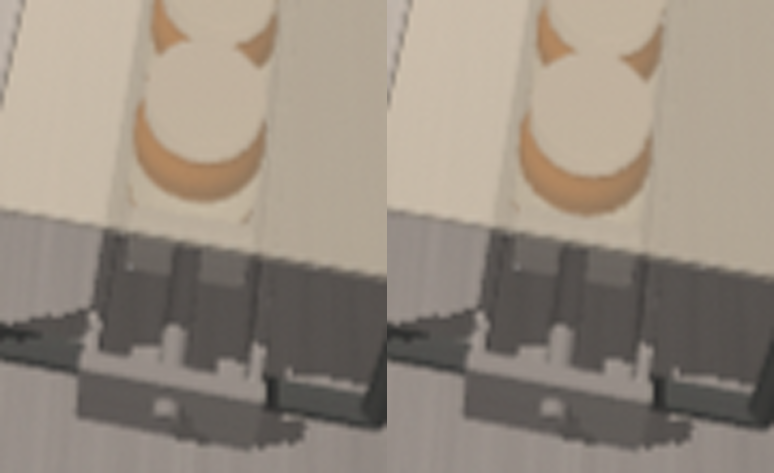

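Emit:
servo_tool(motion=[[[0,0,0,0,0,0],[0,0,0,0,0,0]]])

```text
time: 29.25
ee_pos: [0.5746, -0.05, 0.0516]
tcp_rot: [179.9, 40.0, 85.4]
wrist_force: [0.2, 6.6, -1.6]
opening: -0.0002
```

Emit:
servo_tool(motion=[[[3.8,0,-3.2,0,0,0],[10,0,-8,0,0,0],[23,0,-19,0,0,0],[30,0,-26,0,0,0],[20,0,-20,0,0,0]]])

```text
time: 29.75
ee_pos: [0.5835, 0.0665, 0.0542]
tcp_rot: [180.0, 40.1, 85.4]
wrist_force: [0.1, 1.3, 0.2]
opening: 0.0001
```

Emit:
servo_tool(motion=[[[-10,0,-35,0,0,0],[-10,0,-35,0,0,0],[0,0,0,0,0,0],[0,0,0,0,0,0]]])

```text
time: 30.15
ee_pos: [0.5863, 0.095, 0.1211]
tcp_rot: [179.8, 40.1, 85.4]
wrist_force: [0.5, -0.8, -0.7]
opening: -0.0001
```

```bash
python3 shot.py wrist w27; python3 shot.py scene s27;  python3 shot.py top t27; python3 go.py .58 .1 .2 40
python3 - <<'E'
import cv2
b=cv2.imread('pics/s27.png')
cv2.imwrite('pics/s27z.png',cv2.resize(b[120:400,160:400],None,fx=2.5,fy=2.1,interpolation=cv2.INTER_CUBIC))
E
```

```text
t 30.3 pos [0.5855 0.0937 0.1196] rot [-179.94   40.13   85.46] q [ 23.8  27.6  15.2  99.5 -34.5 125.3] F [-0.1  0.3 -0.5] op 0.0001
n 2 dist mm [-5.5  6.3 80.4] rot deg [-0.02  0.13  0.04]
[[-23.7, -3.0, -32.6, -0.0, 0.001, 0.0], [-23.6, -3.0, -32.6, -0.0, 0.001, 0.0]]
lane x,y mm -0.5 355.6
```

View pics/w27.png

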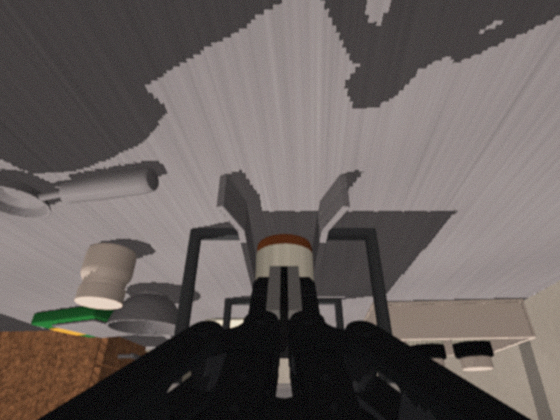

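View pics/s27z.png

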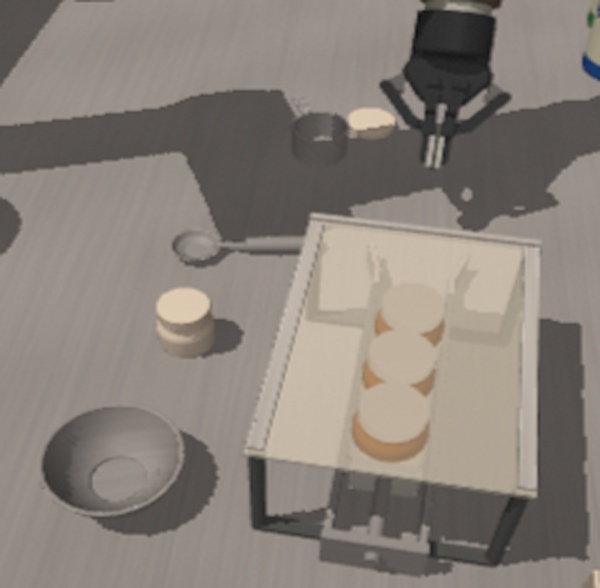

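Run:
```python
import pickle,cv2
from h import *
w=pickle.load(open('s27.pkl','rb'))
O=np.array([.5575,-.2608,0]);ps=np.radians(PSI)
for u,v in[(393,411),(402,354),(413,309)]:
    P=bp(w,160+u/2.5,120+v/2.1,.09)-O
    print(((P[0]*np.cos(ps)+P[1]*np.sin(ps))*1e3).round(1),((-P[0]*np.sin(ps)+P[1]*np.cos(ps))*1e3).round(1))
a=cv2.imread('pics/scene0.png',0);b=cv2.imread('pics/s27.png',0)
for n,(x,y,W,H) in dict(stop=(286,360,50,28),frame=(255,330,25,45),bowl=(175,305,65,65),tub=(220,252,32,40),spoon=(228,222,50,26),cup=(275,160,28,40),cap=(297,168,26,20)).items():
    r=cv2.matchTemplate(b[y-6:y+H+6,x-6:x+W+6],a[y:y+H,x:x+W],cv2.TM_CCOEFF_NORMED);_,m,_,l=cv2.minMaxLoc(r);print(n,l[0]-6,l[1]-6,round(m,3))
```

```text
-1.7 39.5
-1.5 100.4
1.9 154.3
stop 0 0 1.0
frame 0 0 1.0
bowl 0 0 1.0
tub 0 0 1.0
spoon 0 0 0.081
cup 0 0 0.494
cap -1 -1 0.711
```

```bash
python3 -c "
from workcell import bot
print(bot.job_done(), bot.get_obs()['time'])"
```

```text
the job is handed in; nothing more can be done
the job is handed in; nothing more can be done
```

All three jars are in the rack, standing upright in single file against the end stop, and I handed the job in at about 30 s of the 72 s allowed. The hand-in reports no verdict.

- **How it was done:** I gripped each jar by the body with the tool leaned 30°, carried it to the mouth and set it down between the rails. The second and third jars nudged the earlier ones inward as they went in. I then leaned the tool 40°, closed the fingers and pushed the row home. The push took about 3 N until the force jumped to 9.1 N, below the stop's 14 N, where the tool almost stopped moving. I stopped pushing there.
- **Final camera checks:** the jar centres read about 40, 100 and 154 mm along the lane and within 2 mm of the centre line. The spacings came out at 61 and 54 mm where touching jars give 60, so those readings are rough to about 6 mm.
- **Stop and bystanders:** the end stop, rack frame, bowl and tub matched the first picture exactly.
- **Checks that did not match cleanly:** the measuring cup and loose cap matched only weakly and the spoon not at all. I put this down to the arm's shadow over that area. None of the three looked displaced by eye, and I felt no contact with them.

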